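# Refill the press's parts hopper and lock its cover

### The arm

A 7-joint arm with a two-finger parallel gripper is mounted at the origin on the work surface. World frame = base frame: x ahead of the robot, y to its left, z up, the work surface at z = 0. Lengths are in m, angles in rad, forces in N, time in s.
With the tool pointing down it reaches from about 0.35 to 0.9 m from the base axis. Payload 8.1 kg.
Tool frame: the origin (TCP) lies on the centre line of the jaws, within the pads' length; the fingertips stand bot.finger_overhang ahead of it and the grasp point (between the pads) lies 2 mm behind it (bot.finger_overhang is the distance from the TCP to the fingertips, in m); z points along the fingers, y is the direction in which the jaws open and shut (so a half turn about z gives the same grasp; the last joint's range is limited). The gripper opens to 85 mm and grips with 20 to 120 N. Pads are 22 mm wide; open, the fingers measure 114 mm over their backs; the gripper's body (76 mm by 85 mm) begins 54 mm behind the grasp point. The pads swing forward as they close: fully open they stand 13 mm farther back than shut.
Start: joints at [-1.278, 0.434, 0.025, 1.573, -0.012, 1.134, -0.075], TCP at [0.241, 0.577, 0.248] pointing down, gripper open.
Joint ranges: [-2.62, 2.62], [-0.44, 2.09], [-1.27, 1.32], [0.08, 2.57], [-1.32, 4.46], [0.12, 2], [-2.74, 2.74]. Speed limits (rad/s): [2.22, 2.22, 3.01, 3.01, 3.14, 3.14, 3.14].

### API

Orientations are given as a rotation vector (axis times angle).
In Python, from bench import bot gives the robot as it stands.
- The arm moves only by the tool play_rows, never from a script. Its argument "commands" is a list of rows, each an object with "xyz": the shift along the world's x, y, z in m, a list of three; "turn": the turn, a rotation vector about the world's x, y, z in degrees, a list of three; "fingers": the closure, from 0 (fully open) to 1 (shut). A call has exactly 8 rows; each row shifts and turns the commanded pose from where the row before left it; what a row does not reach is not made up. A row lasts 1/10 s, in which the tool goes at most 50 mm and 8.59 degrees, less where a joint would pass 70% of its speed; a pose out of reach is approached as far as the arm can. A call with a gripper value outside its range is refused whole. The fingers move at their own pace and stop on an object; "grip_force" is the grip in N (left out, the last holds). Time passes only in rows, so rows that do not move let the fingers close, or fill a call up. It gives the time, the measured TCP pose, the force and the opening at its end, in the units of the state.
- bot.get_state(): the state, without advancing time (a new reading comes with each control period).
- bot.snapshot(name): name is "side" or "top" or "wrist"; returns a dict with "pixels" (480x640x3 uint8, blue, green, red), "camera_matrix" (3x3 intrinsics, pixels), "dist" ([k1, k2, p1, p2, k3] as OpenCV has them; the pictures are not rectified), "T" (4x4, takes a point from camera to world coordinates). Camera axes: x right, y down, z forward; pixel columns grow to the right and rows downward; lengths in m; the calibration is good to about 2 mm. A picture is of the moment at which its call begins. There is no depth.
- bot.finish_job(): hands the job in, once; it reports no verdict.
Trained networks look in a picture, given as the dict that the camera call returned (one of the last four; its "shot" number tells which), for a name from the list of things; names that differ only in an ending like _2 or _b are one class to them, and where a whole thing is asked for, a point or a joint stands for the part that bears it (a point fixed in the world has none). Each returns a list of dicts, best first, with "conf" (0 to 1); they miss things now and then, are a little off and sometimes report something else, mostly with a low value. They report only what shows in the picture. A call takes as long as a camera call.
- bot.find_in(label, picture): "extent" ([centre column, centre row, width, height] in pixels, round what is visible of it).
The state is a dict: "clock": time; "joints": joint angles; "joint_vel": joint speeds; "tau": joint torques, N m; "tcp_pos": TCP position; "tcp_rot": TCP orientation; "contact_force": force on the tool from outside, world axes, zero at the start; "ft_torque": the same for the moment, N m; "grip_width": finger opening in m.
Only numpy, scipy, OpenCV 4.12 (cv2) and the standard library are available. Lean on these libraries where they do the work, as an engineer would, in place of code of your own. Each camera call takes 0.05 s, during which the arm holds its last target. There are 200 camera calls.

### The job

Use the hand scoop to scoop the black slugs out of the grey tray and tip them all into the open white hopper (any that the scoop leaves behind or spills may be put in by hand), and lay the scoop flat on the cardboard sheet again. Once every slug is in, swing the hopper's cover fully shut, then push each of its two spring-loaded wing studs in and turn it clockwise a quarter turn so that it locks when let go. Leave the green cup shells on the cardboard as they are.

Things in the scene. Friction and masses are not known exactly. Their poses are not given: they have to be found in the camera images.
- tray: grey sheet-metal parts tray fixed to the bench, open on top: a channel 98 mm wide inside (along y) with a flat floor 4 mm above its origin; walls 4 mm thick and 34 mm high. Origin on the bench, x along the channel away from the robot. The near end wall's inner face is at x = -0.151; the flat floor runs to x = 0.097, where a ramp (0.4 rad) rises 17 mm to the far wall at x = 0.137, 50 mm high
- scoop: loose aluminium hand scoop, 0.13 kg: flat pan 80 mm wide (y), x from -0.042 to the open front lip at +0.048, sheet 2 mm, side and back walls 24 mm high. Behind stands a black grip bar at x = -0.053: 22 mm along x (28 at the top 6 mm), 14 mm thick (y), 91 mm high. Origin on the underside, x towards the lip
- scoop_grip (a point): point on the axis of the scoop's upright grip bar, 66 mm above the scoop's underside, 25 mm below the bar's top; axes as the scoop's (grip it from above, fingers closing along y)
- scoop_lip (a point): middle of the scoop's front lip, on its underside; axes as the scoop's
- scoop_pan (a point): middle of the pan, 10 mm above the scoop's underside; axes as the scoop's
- card: flat cardboard sheet fixed to the bench, 420 mm (x) by 200 mm (y), 4 mm thick; origin under its centre. The scoop and the cup shells rest on it
- hopper: white open-topped parts hopper fixed to the bench: outer 130 mm (x) by 150 mm (y), 85 mm high, walls and floor 5 mm; origin under its centre, x away from the robot. Two keeper ears stand out 38 mm from its near wall, where the studs come down, at a height of 56 to 78 mm
- cover (a joint): angle of the hopper's cover, rad: 0 shut, about 1.6 standing open; stiff hinge, stays where it is left; about 3 N at the free edge moves it
- cover_hinge (a point): middle of the cover's hinge line (the y axis), on the hopper's far rim; the frame turns with the cover: -x runs towards its free edge, z is the outside (top) face's normal
- cover_edge (a point): middle of the cover's free edge, on its outside face; the cover is an aluminium plate 172 mm from hinge to free edge, 150 mm wide (y), 5 mm thick; frame as cover_hinge. The studs' axes stand on its outside face 152 mm from the hinge, 48 mm either side of the middle
- cup0: green domed cup shell (bystander) standing on the far end of the cardboard, loose, oval 94 by 72 mm, 45 mm high; origin under its centre
- cup1: another such green cup shell (bystander)
- stud0_grip (a point): grip point of the right-hand (seen from the robot) quarter-turn stud near the cover's free edge: in a steel wing 42 mm long (this point's x), 12 mm thick (y), 26 mm tall; 8 mm below the wing's top, 32 mm above the cover's face when out (wing underside 14 mm above the face; collar round it 38 mm wide, 3 mm high). z is the stud's axis, out of the cover
- stud0_turn (a joint): turn of the right-hand stud, rad: 0 open (wing square to the cover's free edge), growing clockwise seen from above to a stop at 1.57 (wing parallel to that edge). A cross-bar 38 mm long sits on it 18 to 24 mm below the cover face. A faint spring turns it back to 0 when it is not engaged; the cover shuts only with it near 0
- stud0_push (a joint): travel of the right-hand stud, m: 0 out, stop at 0.010; sprung, 7 N at first, 15 N fully in. Cover shut, it turns only while pushed past 0.007 (else it binds at about 0.3 rad); let go between about 0.5 and 1.0 rad it stays held in at 0.007; past 1.3 rad it springs back to 0.004 when let go and is locked (turn then 1.25 to 1.57)
- stud1_grip (a point): grip point of the left-hand (seen from the robot) quarter-turn stud near the cover's free edge: in a steel wing 42 mm long (this point's x), 12 mm thick (y), 26 mm tall; 8 mm below the wing's top, 32 mm above the cover's face when out (wing underside 14 mm above the face; collar round it 38 mm wide, 3 mm high). z is the stud's axis, out of the cover
- stud1_turn (a joint): turn of the left-hand stud, rad: 0 open (wing square to the cover's free edge), growing clockwise seen from above to a stop at 1.57 (wing parallel to that edge). A cross-bar 38 mm long sits on it 18 to 24 mm below the cover face. A faint spring turns it back to 0 when it is not engaged; the cover shuts only with it near 0
- stud1_push (a joint): travel of the left-hand stud, m: 0 out, stop at 0.010; sprung, 7 N at first, 15 N fully in. Cover shut, it turns only while pushed past 0.007 (else it binds at about 0.3 rad); let go between about 0.5 and 1.0 rad it stays held in at 0.007; past 1.3 rad it springs back to 0.004 when let go and is locked (turn then 1.25 to 1.57)
- slug0_mid (a point): a chunky round-ended black plastic slug lying in the tray: 22 mm diameter, 24 mm long overall (nearly a ball; it rolls easily), 15 g. This point is its centre; its own long axis is the x axis. 3 to 6 of the six are present
- slug1_mid (a point): a chunky round-ended black plastic slug lying in the tray: 22 mm diameter, 24 mm long overall (nearly a ball; it rolls easily), 15 g. This point is its centre; its own long axis is the x axis. 3 to 6 of the six are present
- slug2_mid (a point): a chunky round-ended black plastic slug lying in the tray: 22 mm diameter, 24 mm long overall (nearly a ball; it rolls easily), 15 g. This point is its centre; its own long axis is the x axis. 3 to 6 of the six are present
- slug3_mid (a point): a chunky round-ended black plastic slug lying in the tray: 22 mm diameter, 24 mm long overall (nearly a ball; it rolls easily), 15 g. This point is its centre; its own long axis is the x axis. 3 to 6 of the six are present
- slug4_mid (a point): a chunky round-ended black plastic slug lying in the tray: 22 mm diameter, 24 mm long overall (nearly a ball; it rolls easily), 15 g. This point is its centre; its own long axis is the x axis. 3 to 6 of the six are present
- slug5_mid (a point): a chunky round-ended black plastic slug lying in the tray: 22 mm diameter, 24 mm long overall (nearly a ball; it rolls easily), 15 g. This point is its centre; its own long axis is the x axis. 3 to 6 of the six are present

How it is judged:
On the way, in this order (a step that is already met when the one before it is completed fails the run):
1. the scoop has been lifted out of the tray with at least one slug on it (height (world z) of scoop above 0.06 m and ((distance between slug0_mid and scoop_pan below 0.055 m and z of slug0_mid in the frame of scoop above 0.005 m) or (distance between slug1_mid and scoop_pan below 0.055 m and z of slug1_mid in the frame of scoop above 0.005 m) or (distance between slug2_mid and scoop_pan below 0.055 m and z of slug2_mid in the frame of scoop above 0.005 m) or (distance between slug3_mid and scoop_pan below 0.055 m and z of slug3_mid in the frame of scoop above 0.005 m) or (distance between slug4_mid and scoop_pan below 0.055 m and z of slug4_mid in the frame of scoop above 0.005 m) or (distance between slug5_mid and scoop_pan below 0.055 m and z of slug5_mid in the frame of scoop above 0.005 m))), for 0.2 s.
2. every slug is in the hopper, its cover still open (x of slug0_mid in the frame of hopper between -0.062 and 0.062 m and y of slug0_mid in the frame of hopper between -0.072 and 0.072 m and z of each of slug0_mid, slug1_mid, slug2_mid, slug3_mid, slug4_mid, slug5_mid in the frame of hopper below 0.085 m and x of slug1_mid in the frame of hopper between -0.062 and 0.062 m and y of slug1_mid in the frame of hopper between -0.072 and 0.072 m and x of slug2_mid in the frame of hopper between -0.062 and 0.062 m and y of slug2_mid in the frame of hopper between -0.072 and 0.072 m and x of slug3_mid in the frame of hopper between -0.062 and 0.062 m and y of slug3_mid in the frame of hopper between -0.072 and 0.072 m and x of slug4_mid in the frame of hopper between -0.062 and 0.062 m and y of slug4_mid in the frame of hopper between -0.072 and 0.072 m and x of slug5_mid in the frame of hopper between -0.062 and 0.062 m and y of slug5_mid in the frame of hopper between -0.072 and 0.072 m and value of joint cover above 0.5 rad), for 0.2 s.
3. the cover is shut with every slug inside (x of slug0_mid in the frame of hopper between -0.062 and 0.062 m and y of slug0_mid in the frame of hopper between -0.072 and 0.072 m and z of each of slug0_mid, slug1_mid, slug2_mid, slug3_mid, slug4_mid, slug5_mid in the frame of hopper below 0.085 m and x of slug1_mid in the frame of hopper between -0.062 and 0.062 m and y of slug1_mid in the frame of hopper between -0.072 and 0.072 m and x of slug2_mid in the frame of hopper between -0.062 and 0.062 m and y of slug2_mid in the frame of hopper between -0.072 and 0.072 m and x of slug3_mid in the frame of hopper between -0.062 and 0.062 m and y of slug3_mid in the frame of hopper between -0.072 and 0.072 m and x of slug4_mid in the frame of hopper between -0.062 and 0.062 m and y of slug4_mid in the frame of hopper between -0.072 and 0.072 m and x of slug5_mid in the frame of hopper between -0.062 and 0.062 m and y of slug5_mid in the frame of hopper between -0.072 and 0.072 m and value of joint cover below 0.03 rad), for 0.2 s.
4. both studs have been pushed in, turned and have sprung back locked (value of joint each of stud0_turn, stud1_turn above 1 rad and value of joint stud0_push between 0.002 and 0.0055 m and value of joint stud1_push between 0.002 and 0.0055 m and value of joint cover below 0.03 rad), for 0.2 s.
At the end, for the whole second after the job is handed in: every slug that was present lies inside the hopper; the cover is shut (below 0.03 rad); both studs are turned past 1.0 rad and have sprung back to 0.004 m (between 0.002 and 0.0055); the scoop lies at rest on the cardboard sheet, its middle over the sheet, level within 0.12 rad (all of step 4 and x of slug0_mid in the frame of hopper between -0.062 and 0.062 m and y of slug0_mid in the frame of hopper between -0.072 and 0.072 m and z of each of slug0_mid, slug1_mid, slug2_mid, slug3_mid, slug4_mid, slug5_mid in the frame of hopper below 0.085 m and x of slug1_mid in the frame of hopper between -0.062 and 0.062 m and y of slug1_mid in the frame of hopper between -0.072 and 0.072 m and x of slug2_mid in the frame of hopper between -0.062 and 0.062 m and y of slug2_mid in the frame of hopper between -0.072 and 0.072 m and x of slug3_mid in the frame of hopper between -0.062 and 0.062 m and y of slug3_mid in the frame of hopper between -0.072 and 0.072 m and x of slug4_mid in the frame of hopper between -0.062 and 0.062 m and y of slug4_mid in the frame of hopper between -0.072 and 0.072 m and x of slug5_mid in the frame of hopper between -0.062 and 0.062 m and y of slug5_mid in the frame of hopper between -0.072 and 0.072 m and x of scoop in the frame of card between -0.21 and 0.21 m and y of scoop in the frame of card between -0.1 and 0.1 m and height (world z) of scoop below 0.012 m and angle between scoop's own z axis and vertical below 0.12 rad and linear speed of scoop below 0.02 m/s); the robot touches nothing.
It fails at once if a cup shell is pushed more than 50 mm or tipped (distance of any of cup0, cup1 from where it was at the start of the episode above 0.05 m or angle between any of cup0, cup1's own z axis and vertical above 0.5 rad).
Of slug0, slug1, slug2, slug3, slug4, slug5 only 3 to 6 are there at a start; the rules pass over those that are not, and their reading is None.
At some moment in a run one of scoop may be knocked a few centimetres aside while the robot is not near it.
Once in a run the grip may slacken for a moment while it holds something.
It also fails if it takes over 210 s, if anything falls off the work surface, if the arm or the gripper's body presses on something with over 40 N, if the wrist force passes 120 N, or if a joint passes its speed limit or range.

## Working session

There is one attempt and no reset: what is moved stays moved. The work goes in short steps, Python scripts to look and compute and a tool call to move; the robot and the scene stay as the last step left them, time stands still between calls to the robot, and variables do not carry over. Pictures are saved under pics/ and viewed, about 12 in all and at most 16, crops included, and the job is handed in when it is done.

Besides the shell and the picture viewer there is one more tool, called after "Call:" as a command line: name --argument value ..., lists and objects as JSON in quotes. play_rows: Moves the arm, as the interface text tells. Its arguments: {"type":"object","properties":{"commands":{"type":"array","items":{"type":"object","properties":{"xyz":{"type":"array","items":{"type":"number"}},"turn":{"type":"array","items":{"type":"number"}},"fingers":{"type":"number"}}}},"grip_force":{"type":"number"}},"required":["commands"]}

```bash
mkdir -p pics; ls
cat > h.py <<'E'
import numpy as np, cv2
from scipy.spatial.transform import Rotation as R
from bench import bot
def ray(s,uv):
    uv=np.array(uv,float).reshape(-1,1,2)
    n=cv2.undistortPoints(uv,np.array(s["camera_matrix"]),np.array(s["dist"])).reshape(-1,2)
    T=np.array(s["T"]);d=np.c_[n,np.ones(len(n))]@T[:3,:3].T
    return T[:3,3],d
def atz(s,uv,z):
    o,d=ray(s,uv); return o+d*((z-o[2])/d[:,2])[:,None]
def proj(s,P):
    T=np.linalg.inv(np.array(s["T"]));rv=cv2.Rodrigues(T[:3,:3])[0]
    return cv2.projectPoints(np.array(P,float).reshape(-1,3),rv,T[:3,3],np.array(s["camera_matrix"]),np.array(s["dist"]))[0].reshape(-1,2)
def st():
    s=bot.get_state();print({k:np.round(s[k],4).tolist() for k in("clock","joints","tcp_pos","tcp_rot","contact_force","grip_width")});return s
E
python3 - <<'E'
from h import *
st();print(bot.finger_overhang)
for n in("top","side","wrist"):
    s=bot.snapshot(n);cv2.imwrite(f"pics/{n}0.png",s["pixels"]);print(n,np.round(s["T"],3).tolist())
    for l in("tray","scoop","scoop_grip","scoop_lip","card","hopper","cover","cover_edge","cup0","slug0_mid","stud0_grip","stud1_grip"):
        print(l,[(np.round(d["extent"]).tolist(),round(d["conf"],2)) for d in bot.find_in(l,s)[:7]])
E
```

```text
pics
{'clock': 0.0, 'joints': [-1.2776, 0.4352, 0.025, 1.5741, -0.0116, 1.134, -0.0751], 'tcp_pos': [0.2409, 0.5762, 0.2475], 'tcp_rot': [-0.6178, -3.0801, 0.0025], 'contact_force': [-0.496, -0.1273, 0.2043], 'grip_width': 0.0858}
0.017
top [[-0.019, -0.992, 0.125, 0.465], [-1.0, 0.018, -0.011, 0.021], [0.009, -0.126, -0.992, 1.099], [0.0, 0.0, 0.0, 1.0]]
tray [([481.0, 270.0, 85.0, 173.0], 0.74), ([493.0, 266.0, 12.0, 14.0], 0.58)]
scoop [([332.0, 277.0, 60.0, 64.0], 0.91)]
scoop_grip [([335.0, 280.0, 66.0, 61.0], 0.95)]
scoop_lip [([332.0, 277.0, 66.0, 65.0], 0.61)]
card [([344.0, 248.0, 109.0, 226.0], 0.65)]
hopper []
cover []
cover_edge [([175.0, 204.0, 126.0, 67.0], 0.74)]
cup0 [([316.0, 177.0, 43.0, 53.0], 0.8), ([372.0, 167.0, 37.0, 48.0], 0.73)]
slug0_mid [([493.0, 268.0, 9.0, 15.0], 0.63), ([178.0, 258.0, 130.0, 166.0], 0.4), ([204.0, 199.0, 17.0, 48.0], 0.18)]
stud0_grip [([204.0, 198.0, 16.0, 49.0], 0.59)]
stud1_grip [([137.0, 200.0, 16.0, 50.0], 0.97), ([179.0, 257.0, 131.0, 165.0], 0.17)]
side [[0.998, -0.045, 0.034, 0.54], [-0.054, -0.624, 0.779, -0.852], [-0.014, -0.78
[... 388 characters left out ...]
69.0, 94.0, 120.0], 0.69), ([300.0, 266.0, 59.0, 61.0], 0.63), ([382.0, 262.0, 41.0, 34.0], 0.34)]
cover [([340.0, 158.0, 26.0, 89.0], 0.65), ([311.0, 385.0, 10.0, 12.0], 0.31)]
cover_edge [([339.0, 158.0, 27.0, 91.0], 0.73)]
cup0 [([396.0, 292.0, 45.0, 32.0], 0.97), ([382.0, 260.0, 42.0, 32.0], 0.83)]
slug0_mid [([339.0, 158.0, 30.0, 89.0], 0.24)]
stud0_grip [([347.0, 144.0, 15.0, 22.0], 0.6)]
stud1_grip [([337.0, 124.0, 27.0, 16.0], 0.79)]
wrist [[0.386, 0.884, 0.263, 0.175], [0.923, -0.37, -0.109, 0.604], [0.001, 0.284, -0.959, 0.374], [0.0, 0.0, 0.0, 1.0]]
tray []
scoop []
scoop_grip []
scoop_lip []
card []
hopper []
cover []
cover_edge []
cup0 []
slug0_mid []
stud0_grip []
stud1_grip []
```

View pics/top0.png

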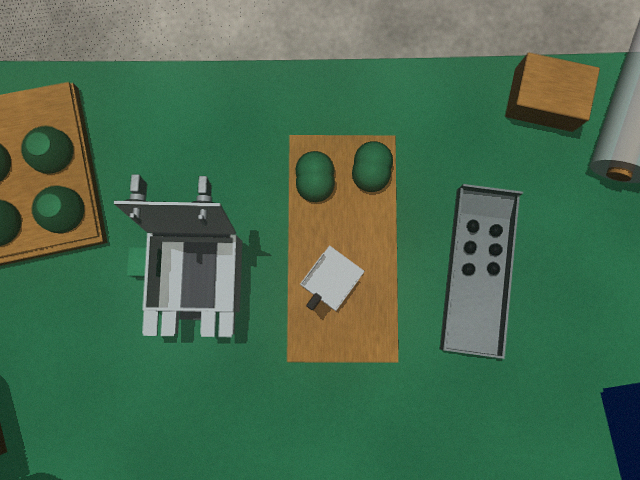

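View pics/side0.png

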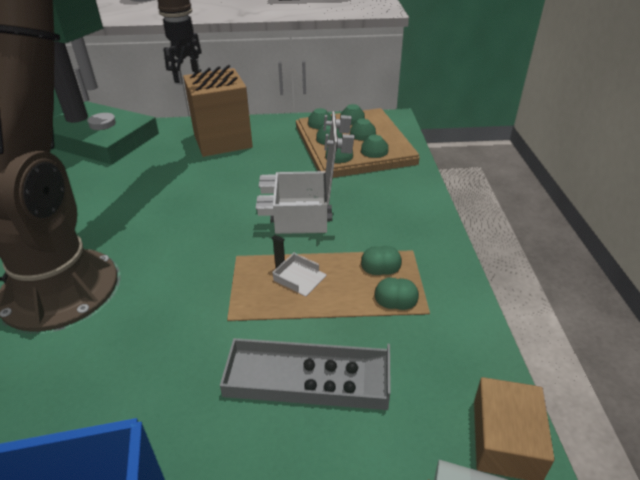

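The top view shows the hopper at left (150-235, 235-335) with its cover standing open. The scoop is on the card with its lip pointing up-right, centre about (332,277). The tray is at right, with six slugs at (468-495, 226-269). The side view agrees.

```bash
cat >> h.py <<'E'
def pt(pose,P):
    x,y,yaw=pose[:3];z=pose[3] if len(pose)>3 else 0
    c,s=np.cos(yaw),np.sin(yaw);P=np.array(P,float).reshape(-1,3)
    return np.c_[x+c*P[:,0]-s*P[:,1],y+s*P[:,0]+c*P[:,1],P[:,2]+z]
E
python3 - <<'E'
from h import *
from scipy.optimize import least_squares
s=bot.snapshot("top");img=s["pixels"]
def fit(P,uv,x0):
    f=lambda p:(proj(s,pt(p,P))-uv).ravel()
    r=least_squares(f,x0);print(np.round(r.x,4),"res",np.round(r.fun.reshape(-1,2),1).tolist());return r.x
tp=[[-.155,.053,.034],[-.155,-.053,.034],[.141,.053,.05],[.141,-.053,.05]]
tray=fit(tp,np.array([[444,350],[503,358],[461,186],[521,192]]),[.5,-.26,0])
sp=[[.048,.04,.002],[.048,-.04,.002],[-.042,-.04,.024],[-.042,.04,.024]]
scoop=fit(np.array(sp)+[0,0,.004],np.array([[329,246],[364,270],[337,312],[301,285]]),[.47,0,-.6])
card=fit([[.21,.1,.004],[.21,-.1,.004],[-.21,-.1,.004],[-.21,.1,.004]],np.array([[290,135],[395,136],[398,362],[288,361]]),[.48,0,0])
hp=[[-.065,.075,.085],[-.065,-.075,.085],[.065,-.075,.085],[.065,.075,.085]]
hop=fit(hp,np.array([[146,310],[234,310],[237,235],[149,235]]),[.48,.27,0])
sl=np.array([[473,226],[495,230],[470,248],[495,250],[468,269],[493,269]])
w=atz(s,sl,.015);c,sn=np.cos(tray[2]),np.sin(tray[2]);d=w[:,:2]-tray[:2]
print(np.round(w,3).tolist());print("slugs in tray",np.round(np.c_[d@[c,sn],d@[-sn,c]],3).tolist())
b=cv2.resize(img,None,fx=3,fy=3,interpolation=cv2.INTER_CUBIC)
def dr(pose,P,col):
    q=proj(s,pt(pose,P))*3+1
    for a in q: cv2.circle(b,tuple(int(v) for v in a),3,col,-1)
dr(tray,tp,(0,0,255));dr(tray,[[x,y,.004] for x in(-.151,.097) for y in(-.049,.049)],(0,255,255))
dr(scoop,np.array(sp)+[0,0,.004],(0,0,255));dr(scoop,[[-.053,0,.095],[-.053,0,.07]],(0,255,255))
dr(hop,hp,(0,0,255));dr(hop,[[.065,0,.085],[-.103,.048,.078],[-.103,-.048,.078]],(0,255,255))
cv2.imwrite("pics/ov1.png",np.vstack([np.hstack([b[540:1110,330:750],b[540:1110,1290:1590]]),])[:, :800])
cv2.imwrite("pics/ov2.png",b[680:980,860:1120])
E
```

```text
[ 0.5457 -0.2708 -0.1433] res [[-1.0, 1.0], [0.9, 1.1], [0.2, -1.7], [-0.1, -0.5]]
[ 0.5294 -0.0053 -0.6258] res [[-0.2, -0.2], [0.7, 0.6], [0.2, -0.8], [-0.7, 0.4]]
[ 0.5916 -0.0267 -0.0219] res [[-0.5, -0.4], [0.8, -0.9], [0.6, 0.3], [-0.9, 0.9]]
[ 0.5419  0.2328 -0.0239] res [[-1.0, 0.9], [1.4, 1.1], [0.3, -0.8], [-0.6, -1.3]]
[[0.622, -0.265, 0.015], [0.614, -0.305, 0.015], [0.582, -0.258, 0.015], [0.578, -0.303, 0.015], [0.544, -0.252, 0.015], [0.543, -0.297, 0.015]]
slugs in tray [[0.075, 0.017], [0.073, -0.024], [0.034, 0.018], [0.036, -0.027], [-0.005, 0.018], [0.001, -0.026]]
```

View pics/ov1.png

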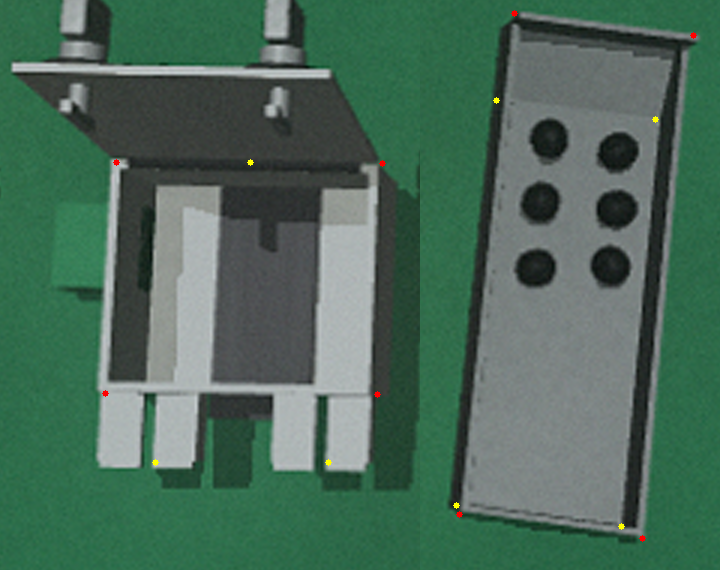

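View pics/ov2.png

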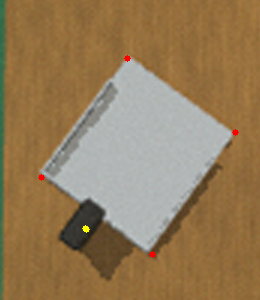

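Run:
```python
from h import *
print([a for a in dir(bot) if a[0]!='_'])
```

```text
['PlanningError', 'find_in', 'finger_overhang', 'finish_job', 'get_state', 'snapshot']
```

Call:
play_rows --commands '[{"xyz": [0.01, -0.04, 0.025], "turn": [0, 0, -8.4], "fingers": 0}, {"xyz": [0.01, -0.04, 0.025], "turn": [0, 0, -8.4], "fingers": 0}, {"xyz": [0.01, -0.04, 0.01], "turn": [0, 0, -8.4], "fingers": 0}, {"xyz": [0.01, -0.04, 0], "turn": [0, 0, -8.4], "fingers": 0}, {"xyz": [0.01, -0.04, 0], "turn": [0, 0, -8.4], "fingers": 0}, {"xyz": [0.01, -0.04, 0], "turn": [0, 0, -8.4], "fingers": 0}, {"xyz": [0.01, -0.03, 0], "turn": [0, 0, -8.4], "fingers": 0}, {"xyz": [0.01, -0.03, 0], "turn": [0, 0, -8.4], "fingers": 0}]'

```text
clock: 2.8
tcp_pos: [0.3212, 0.2752, 0.3086]
tcp_rot: [-2.226, -2.216, -0.001]
contact_force: [0.8, 0.4, 0.4]
grip_width: 0.0851
```

Call:
play_rows --commands '[{"xyz": [0.01, -0.03, 0], "turn": [0, 0, -8.4], "fingers": 0}, {"xyz": [0.01, -0.03, 0], "turn": [0, 0, -8.4], "fingers": 0}, {"xyz": [0.01, -0.03, 0], "turn": [0, 0, -8.4], "fingers": 0}, {"xyz": [0.01, -0.03, 0], "turn": [0, 0, -8.4], "fingers": 0}, {"xyz": [0.01, -0.03, 0], "turn": [0, 0, -8.4], "fingers": 0}, {"xyz": [0.01, -0.03, 0], "turn": [0, 0, -8.4], "fingers": 0}, {"xyz": [0.01, -0.03, 0], "turn": [0, 0, -8.4], "fingers": 0}, {"xyz": [0.01, -0.03, 0], "turn": [0, 0, -8.4], "fingers": 0}]'

```text
clock: 3.6
tcp_pos: [0.4012, 0.0354, 0.3086]
tcp_rot: [-3.08, -0.615, -0.001]
contact_force: [0.1, 1.0, -0.1]
grip_width: 0.0852
```

Call:
play_rows --commands '[{"xyz": [0.01, -0.01, 0], "turn": [0, 0, -8.4], "fingers": 0}, {"xyz": [0.01, 0, 0], "turn": [0, 0, -8.4], "fingers": 0}, {"xyz": [0.01, 0, 0], "turn": [0, 0, -8.4], "fingers": 0}, {"xyz": [0.01, 0, 0], "turn": [0, 0, -8.4], "fingers": 0}, {"xyz": [0.01, 0, 0], "turn": [0, 0, -8.4], "fingers": 0}, {"xyz": [0.01, 0, 0], "turn": [0, 0, -8.4], "fingers": 0}, {"xyz": [0, 0, 0], "turn": [0, 0, -8.4], "fingers": 0}, {"xyz": [0, 0, 0], "turn": [0, 0, 0], "fingers": 0}]'

```text
clock: 4.4
tcp_pos: [0.4611, 0.0267, 0.3083]
tcp_rot: [2.987, -0.972, 0.0]
contact_force: [0.4, -0.6, -0.6]
grip_width: 0.0855
```

Run:
```python
from h import *
st()
for n in("wrist","top"):
    s=bot.snapshot(n);cv2.imwrite(f"pics/{n}1.png",s["pixels"])
    for l in("scoop","scoop_grip"):print(n,l,[(np.round(d["extent"]).tolist(),round(d["conf"],2)) for d in bot.find_in(l,s)[:3]])
    P=proj(s,pt([.5294,-.0053,-.6258,.004],[[-.053,0,.091],[.048,.04,.002],[.048,-.04,.002],[-.042,-.04,.024],[-.042,.04,.024]]));print(np.round(P).tolist())
    if n=="wrist":
        b=s["pixels"].copy()
        for a in P: cv2.circle(b,tuple(int(v) for v in a),3,(0,0,255),-1)
        cv2.imwrite("pics/w1.png",b)
```

```text
{'clock': 4.4, 'joints': [-0.7878, 0.1079, 0.6926, 1.8986, -0.0748, 1.1609, -2.2679], 'tcp_pos': [0.4611, 0.0267, 0.3083], 'tcp_rot': [2.9873, -0.9716, 0.0], 'contact_force': [0.4311, -0.6061, -0.553], 'grip_width': 0.0855}
wrist scoop [([302.0, 142.0, 72.0, 127.0], 0.74)]
wrist scoop_grip [([304.0, 143.0, 75.0, 122.0], 0.85)]
[[304.0, 189.0], [269.0, 83.0], [343.0, 83.0], [343.0, 170.0], [270.0, 170.0]]
top scoop [([331.0, 251.0, 24.0, 16.0], 0.65)]
top scoop_grip [([333.0, 252.0, 28.0, 15.0], 0.61)]
[[315.0, 303.0], [329.0, 246.0], [365.0, 271.0], [337.0, 311.0], [300.0, 285.0]]
```

View pics/w1.png

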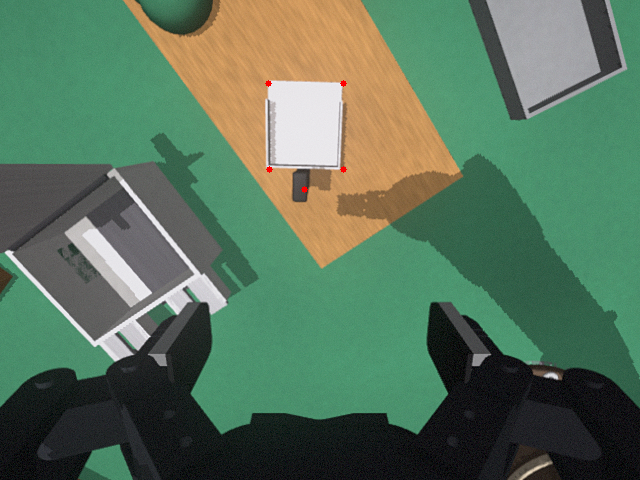

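The wrist view confirms the fit: the pan corners match and the grip bar is at (301,187). I'm descending to grip it.

Call:
play_rows --commands '[{"xyz": [0.0264, 0.0006, -0.04], "turn": [0, 0, 0], "fingers": 0}, {"xyz": [0, 0, -0.045], "turn": [0, 0, 0], "fingers": 0}, {"xyz": [0, 0, -0.045], "turn": [0, 0, 0], "fingers": 0}, {"xyz": [0, 0, -0.045], "turn": [0, 0, 0], "fingers": 0}, {"xyz": [0, 0, -0.04], "turn": [0, 0, 0], "fingers": 0}, {"xyz": [0, 0, -0.0275], "turn": [0, 0, 0], "fingers": 0}, {"xyz": [0, 0, 0], "turn": [0, 0, 0], "fingers": 0}, {"xyz": [0, 0, 0], "turn": [0, 0, 0], "fingers": 0.4}]'

```text
clock: 5.5
tcp_pos: [0.4875, 0.027, 0.0663]
tcp_rot: [2.989, -0.967, -0.001]
contact_force: [0.2, 0.2, 1.0]
grip_width: 0.0731
```

Call:
play_rows --grip_force 100 --commands '[{"xyz": [0, 0, 0], "turn": [0, 0, 0], "fingers": 1}, {"xyz": [0, 0, 0], "turn": [0, 0, 0], "fingers": 1}, {"xyz": [0, 0, 0], "turn": [0, 0, 0], "fingers": 1}, {"xyz": [0, 0, 0], "turn": [0, 0, 0], "fingers": 1}, {"xyz": [0, 0, 0], "turn": [0, 0, 0], "fingers": 1}, {"xyz": [0, 0, 0], "turn": [0, 0, 0], "fingers": 1}, {"xyz": [0, 0, 0], "turn": [0, 0, 0], "fingers": 1}, {"xyz": [0, 0, 0], "turn": [0, 0, 0], "fingers": 1}]'

```text
clock: 6.3
tcp_pos: [0.4878, 0.0275, 0.0668]
tcp_rot: [-2.988, 0.967, -0.001]
contact_force: [-2.0, 1.5, 12.0]
grip_width: 0.0131
```

Call:
play_rows --commands '[{"xyz": [0, 0, 0.02], "turn": [0, 0, 0], "fingers": 1}, {"xyz": [0, 0, 0.04], "turn": [0, 0, 0], "fingers": 1}, {"xyz": [0, 0, 0.05], "turn": [0, 0, 0], "fingers": 1}, {"xyz": [0, 0, 0.05], "turn": [0, 0, 8.4], "fingers": 1}, {"xyz": [0, 0, 0.03], "turn": [0, 0, 8.4], "fingers": 1}, {"xyz": [0, 0, 0], "turn": [0, 0, 8.4], "fingers": 1}, {"xyz": [0, 0, 0], "turn": [0, 0, 8.4], "fingers": 1}, {"xyz": [0, 0, 0], "turn": [0, 0, 8.4], "fingers": 1}]'

```text
clock: 7.1
tcp_pos: [0.4871, 0.0273, 0.2562]
tcp_rot: [-3.136, -0.177, -0.001]
contact_force: [0.4, 0.9, -1.1]
grip_width: 0.0125
```

Call:
play_rows --commands '[{"xyz": [0.005, 0.01, 0], "turn": [0, 0, 8.4], "fingers": 1}, {"xyz": [0.005, 0.01, 0], "turn": [0, 0, 8.4], "fingers": 1}, {"xyz": [0.005, 0.01, 0], "turn": [0, 0, 8.4], "fingers": 1}, {"xyz": [0.005, 0.01, 0], "turn": [0, 0, 8.4], "fingers": 1}, {"xyz": [0.005, 0.01, 0], "turn": [0, 0, 8.4], "fingers": 1}, {"xyz": [0.005, 0.01, 0], "turn": [0, 0, 8.4], "fingers": 1}, {"xyz": [0.005, 0.01, 0], "turn": [0, 0, 8.4], "fingers": 1}, {"xyz": [0.005, 0.01, 0], "turn": [0, 0, 8.4], "fingers": 1}]'

```text
clock: 7.9
tcp_pos: [0.5272, 0.1075, 0.2558]
tcp_rot: [-2.515, -1.883, 0.001]
contact_force: [0.2, -0.1, -1.1]
grip_width: 0.0128
```

Call:
play_rows --commands '[{"xyz": [0, 0.01, 0], "turn": [0, 0, 8.4], "fingers": 1}, {"xyz": [0, 0.01, 0], "turn": [0, 0, 8.4], "fingers": 1}, {"xyz": [0, 0, 0], "turn": [-8.4, 0, 0], "fingers": 1}, {"xyz": [0, 0, 0], "turn": [-8.4, 0, 0], "fingers": 1}, {"xyz": [0, 0, 0], "turn": [-8.4, 0, 0], "fingers": 1}, {"xyz": [0, 0, 0], "turn": [-8.4, 0, 0], "fingers": 1}, {"xyz": [0, 0, 0], "turn": [-8.4, 0, 0], "fingers": 1}, {"xyz": [0, 0, 0], "turn": [-8.4, 0, 0], "fingers": 1}]'

```text
clock: 8.7
tcp_pos: [0.5276, 0.1285, 0.2565]
tcp_rot: [1.692, 1.696, -0.8]
contact_force: [0.2, -0.8, -1.8]
grip_width: 0.0128
```

Run:
```python
from h import *
s=st();print(R.from_rotvec(s["tcp_rot"]).as_matrix().round(3).tolist())
s=bot.snapshot("side");cv2.imwrite("pics/side2.png",cv2.resize(s["pixels"][80:340,60:460],None,fx=2,fy=2))
```

```text
{'clock': 8.7, 'joints': [-0.9708, 0.6194, 0.3784, 1.6336, 0.4834, 1.4927, -0.7769], 'tcp_pos': [0.5276, 0.1285, 0.2565], 'tcp_rot': [1.6917, 1.6962, -0.8], 'contact_force': [0.2195, -0.7861, -1.8168], 'grip_width': 0.0128}
[[-0.001, 1.0, 0.003], [0.634, 0.003, -0.773], [-0.773, 0.001, -0.634]]
```

View pics/side2.png

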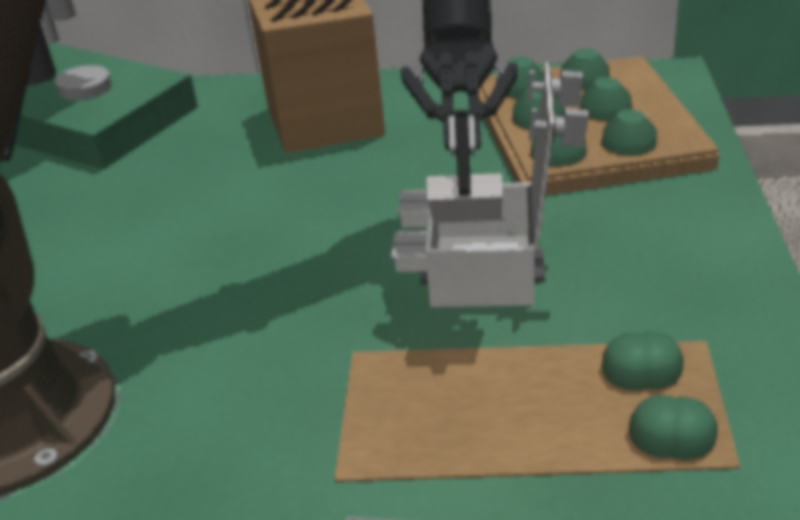

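Call:
play_rows --commands '[{"xyz": [0, 0, 0], "turn": [8.4, 0, 0], "fingers": 1}, {"xyz": [0, 0, 0], "turn": [8.4, 0, 0], "fingers": 1}, {"xyz": [0, -0.01, 0], "turn": [8.4, 0, 0], "fingers": 1}, {"xyz": [0, -0.03, 0], "turn": [8.4, 0, 0], "fingers": 1}, {"xyz": [-0.01, -0.03, 0], "turn": [8.4, 0, 0], "fingers": 1}, {"xyz": [-0.01, -0.03, 0], "turn": [8.4, 0, 0], "fingers": 1}, {"xyz": [-0.01, -0.03, 0], "turn": [0, 0, -8.2], "fingers": 1}, {"xyz": [-0.01, -0.03, 0], "turn": [0, 0, -8.2], "fingers": 1}]'

```text
clock: 9.55
tcp_pos: [0.4865, -0.0366, 0.257]
tcp_rot: [2.524, 1.87, 0.007]
contact_force: [0.8, -0.3, -1.8]
grip_width: 0.0129
```

Call:
play_rows --commands '[{"xyz": [-0.01, -0.03, 0], "turn": [0, 0, -8.2], "fingers": 1}, {"xyz": [-0.01, -0.03, 0], "turn": [0, 0, -8.2], "fingers": 1}, {"xyz": [-0.01, -0.03, 0], "turn": [0, 0, -8.2], "fingers": 1}, {"xyz": [-0.01, -0.03, 0], "turn": [0, 0, -8.2], "fingers": 1}, {"xyz": [-0.01, -0.03, 0], "turn": [0, 0, -8.2], "fingers": 1}, {"xyz": [-0.01, -0.03, 0], "turn": [0, 0, -8.2], "fingers": 1}, {"xyz": [-0.01, -0.01, 0], "turn": [0, 0, -8.2], "fingers": 1}, {"xyz": [-0.001, -0.01, 0], "turn": [0, 0, -8.2], "fingers": 1}]'

```text
clock: 10.35
tcp_pos: [0.4146, -0.2344, 0.2564]
tcp_rot: [-3.134, -0.207, -0.004]
contact_force: [0.8, 0.1, -1.0]
grip_width: 0.0126
```

Call:
play_rows --commands '[{"xyz": [0, 0, 0], "turn": [0, 0, -8.2], "fingers": 1}, {"xyz": [0, 0, -0.01], "turn": [0, 0, -8.2], "fingers": 1}, {"xyz": [0, 0, -0.04], "turn": [0, 0, 0], "fingers": 1}, {"xyz": [0, 0, -0.03], "turn": [0, 0, 0], "fingers": 1}, {"xyz": [0, 0, -0.03], "turn": [0, 0, 0], "fingers": 1}, {"xyz": [0, 0, 0], "turn": [0, 0, 0], "fingers": 1}, {"xyz": [0, 0, 0], "turn": [0, 0, 0], "fingers": 1}, {"xyz": [0, 0, 0], "turn": [0, 0, 0], "fingers": 1}]'

```text
clock: 11.15
tcp_pos: [0.4172, -0.2335, 0.1475]
tcp_rot: [3.133, -0.228, 0.005]
contact_force: [0.1, -1.0, -1.6]
grip_width: 0.0129
```

Run:
```python
from h import *
s=st();print(R.from_rotvec(s["tcp_rot"]).as_matrix().round(3).tolist())
s=bot.snapshot("wrist")
for l in("scoop","slug0_mid"):print(l,[(np.round(d["extent"]).tolist(),round(d["conf"],2)) for d in bot.find_in(l,s)[:7]])
tr=[.5457,-.2708,-.1433]
b=s["pixels"].copy()
for a in proj(s,pt(tr,[[-.151,.049,.034],[-.151,-.049,.034],[.137,.049,.05],[.137,-.049,.05],[.097,.049,.004],[.097,-.049,.004]])): cv2.circle(b,tuple(int(v) for v in np.clip(a,-9999,9999)),3,(0,0,255),-1)
cv2.imwrite("pics/w3.png",b)
```

```text
{'clock': 11.15, 'joints': [-0.1123, 0.3613, 0.6618, 2.0862, -0.3129, 0.7876, -0.9748], 'tcp_pos': [0.4172, -0.2335, 0.1475], 'tcp_rot': [3.1329, -0.2278, 0.0049], 'contact_force': [0.121, -0.9983, -1.5734], 'grip_width': 0.0129}
[[0.989, -0.145, 0.003], [-0.145, -0.989, -0.001], [0.003, 0.0, -1.0]]
scoop [([318.0, 236.0, 185.0, 350.0], 0.57)]
slug0_mid [([392.0, 25.0, 39.0, 40.0], 0.66), ([320.0, 237.0, 186.0, 346.0], 0.42)]
```

View pics/w3.png

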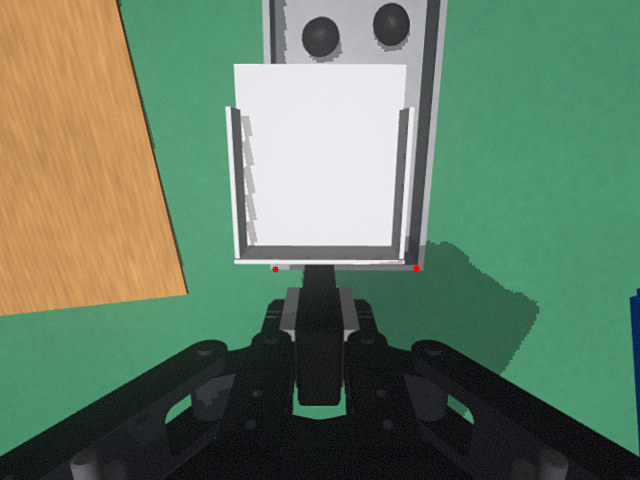

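The wrist view shows the scoop aligned with the tray, pan at x 235-406, and the slugs ahead of it at (321,36) and (392,25). I need to shift about 19 mm in -y and then lower it.

Call:
play_rows --commands '[{"xyz": [-0.001, -0.0186, 0], "turn": [0, 0, 0], "fingers": 1}, {"xyz": [0, 0, -0.03], "turn": [0, 0, 0], "fingers": 1}, {"xyz": [0, 0, -0.025], "turn": [0, 0, 0], "fingers": 1}, {"xyz": [0, 0, -0.015], "turn": [0, 0, 0], "fingers": 1}, {"xyz": [0, 0, -0.007], "turn": [0, 0, 0], "fingers": 1}, {"xyz": [0, 0, 0], "turn": [0, 0, 0], "fingers": 1}, {"xyz": [0, 0, 0], "turn": [0, 0, 0], "fingers": 1}, {"xyz": [0, 0, 0], "turn": [0, 0, 0], "fingers": 1}]'

```text
clock: 12.1
tcp_pos: [0.4161, -0.2516, 0.0698]
tcp_rot: [3.133, -0.227, 0.003]
contact_force: [-0.0, 0.1, -1.1]
grip_width: 0.013
```

Run:
```python
from h import *
st()
s=bot.snapshot("wrist");cv2.imwrite("pics/w4.png",s["pixels"])
print([(np.round(d["extent"]).tolist(),round(d["conf"],2)) for d in bot.find_in("slug0_mid",s)])
```

```text
{'clock': 12.1, 'joints': [0.022, 0.5009, 0.5564, 2.1298, -0.4499, 0.6235, -0.8207], 'tcp_pos': [0.4161, -0.2516, 0.0698], 'tcp_rot': [3.1329, -0.2266, 0.0026], 'contact_force': [-0.0116, 0.054, -1.052], 'grip_width': 0.013}
[([382.0, 5.0, 34.0, 10.0], 0.56)]
```

View pics/w4.png

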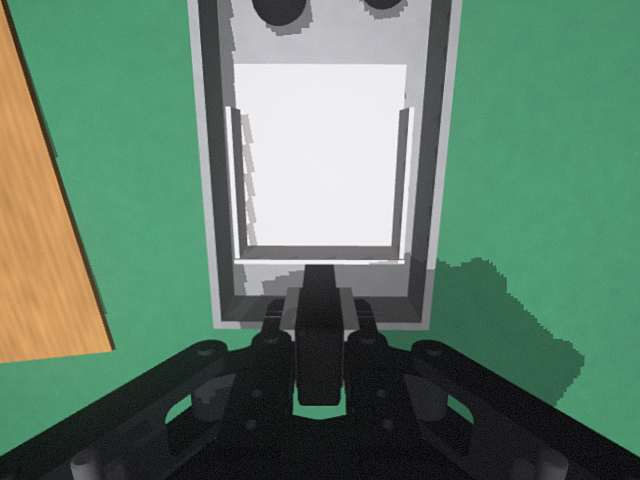

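Centred in the channel. I'll lower the lip with a slight nose-down tilt and drive it forward.

Call:
play_rows --commands '[{"xyz": [0, 0, -0.0012], "turn": [0.28, 1.96, 0], "fingers": 1}, {"xyz": [0, 0, 0], "turn": [0, 0, 0], "fingers": 1}, {"xyz": [0.0243, -0.0035, 0], "turn": [0, 0, 0], "fingers": 1}, {"xyz": [0.0243, -0.0035, 0], "turn": [0, 0, 0], "fingers": 1}, {"xyz": [0.0243, -0.0035, 0], "turn": [0, 0, 0], "fingers": 1}, {"xyz": [0.0243, -0.0035, 0], "turn": [0, 0, 0], "fingers": 1}, {"xyz": [0.0243, -0.0035, 0], "turn": [0, 0, 0], "fingers": 1}, {"xyz": [0, 0, 0], "turn": [0, 0, 0], "fingers": 1}]'

```text
clock: 13.0
tcp_pos: [0.5403, -0.2688, 0.0682]
tcp_rot: [-3.132, 0.223, 0.049]
contact_force: [2.1, -0.2, 0.4]
grip_width: 0.0129
```

Run:
```python
from h import *
st()
s=bot.snapshot("wrist");cv2.imwrite("pics/w5.png",s["pixels"][:300])
print([(np.round(d["extent"]).tolist(),round(d["conf"],2)) for d in bot.find_in("slug0_mid",s)])
```

```text
{'clock': 13.0, 'joints': [-0.0044, 0.6686, 0.5636, 1.8138, -0.453, 0.8232, -0.9272], 'tcp_pos': [0.5403, -0.2688, 0.0682], 'tcp_rot': [-3.1321, 0.2229, 0.0491], 'contact_force': [2.1215, -0.181, 0.3961], 'grip_width': 0.0129}
[([339.0, 143.0, 50.0, 52.0], 0.64)]
```

View pics/w5.png

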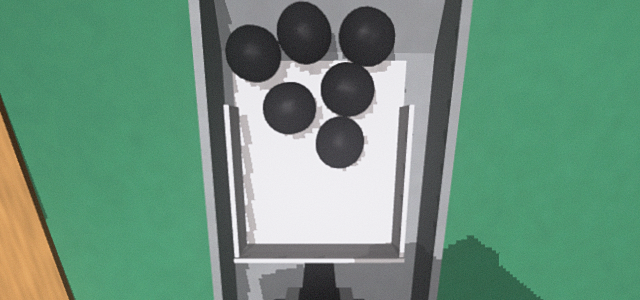

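Three slugs are fully on the pan and three are at the lip, on the ramp. Next I run the lip up the ramp and tip the nose up.

Call:
play_rows --commands '[{"xyz": [0.0075, -0.0011, -0.0021], "turn": [-0.57, -3.96, 0], "fingers": 1}, {"xyz": [0.0074, -0.0011, 0], "turn": [-0.36, -2.47, 0], "fingers": 1}, {"xyz": [0.0076, -0.0011, 0.0003], "turn": [-0.36, -2.47, 0], "fingers": 1}, {"xyz": [0, 0, 0], "turn": [0, 0, 0], "fingers": 1}, {"xyz": [-0.0026, 0.0004, 0.001], "turn": [-0.86, -5.94, 0], "fingers": 1}, {"xyz": [-0.0053, 0.0008, 0.002], "turn": [-0.86, -5.94, 0], "fingers": 1}, {"xyz": [0, 0, 0], "turn": [0, 0, 0], "fingers": 1}, {"xyz": [0, 0, 0], "turn": [0, 0, 0], "fingers": 1}]'

```text
clock: 13.9
tcp_pos: [0.5499, -0.2711, 0.0688]
tcp_rot: [3.069, -0.225, 0.511]
contact_force: [0.2, -0.2, -1.4]
grip_width: 0.013
```

Run:
```python
from h import *
st()
s=bot.snapshot("wrist");cv2.imwrite("pics/w6.png",s["pixels"][:300])
print([(np.round(d["extent"]).tolist(),round(d["conf"],2)) for d in bot.find_in("slug0_mid",s)])
```

```text
{'clock': 13.9, 'joints': [0.236, 0.5196, 0.251, 2.0739, -0.748, 0.3232, -0.5959], 'tcp_pos': [0.5499, -0.2711, 0.0688], 'tcp_rot': [3.0691, -0.2255, 0.5109], 'contact_force': [0.2296, -0.2047, -1.4075], 'grip_width': 0.013}
[([342.0, 236.0, 46.0, 43.0], 0.84)]
```

View pics/w6.png

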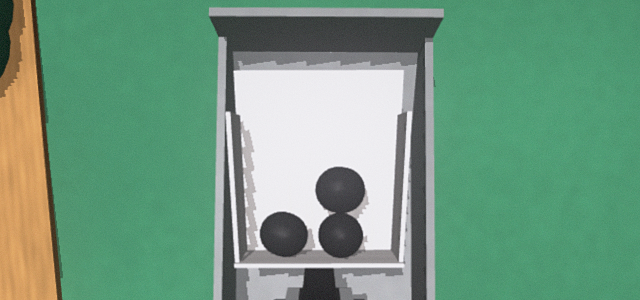

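Three slugs are at the back of the pan, at (283,234), (341,235) and (340,189). The other three probably slipped under the lip. I'll carry this load to the hopper now.

Call:
play_rows --commands '[{"xyz": [0, 0, 0.02], "turn": [0.43, 2.97, 0], "fingers": 1}, {"xyz": [0, 0, 0.04], "turn": [0.43, 2.97, 0], "fingers": 1}, {"xyz": [0, 0, 0.05], "turn": [0, 0, 0], "fingers": 1}, {"xyz": [0, 0, 0.04], "turn": [0, 0, 0], "fingers": 1}, {"xyz": [0, 0, 0.02], "turn": [0, 0, 0], "fingers": 1}, {"xyz": [0, 0.01, 0], "turn": [0, 0, 8.2], "fingers": 1}, {"xyz": [0, 0.02, 0], "turn": [0, 0, 8.2], "fingers": 1}, {"xyz": [0, 0.03, 0], "turn": [0, 0, 8.2], "fingers": 1}]'

```text
clock: 14.8
tcp_pos: [0.5519, -0.2116, 0.2395]
tcp_rot: [-3.06, -0.446, -0.347]
contact_force: [0.2, 0.9, -2.8]
grip_width: 0.013
```

Call:
play_rows --commands '[{"xyz": [-0.0025, 0.03, 0], "turn": [0, 0, 8.2], "fingers": 1}, {"xyz": [-0.0025, 0.03, 0], "turn": [0, 0, 8.2], "fingers": 1}, {"xyz": [-0.0025, 0.03, 0], "turn": [0, 0, 8.2], "fingers": 1}, {"xyz": [-0.0025, 0.03, 0], "turn": [0, 0, 8.2], "fingers": 1}, {"xyz": [-0.0025, 0.03, 0], "turn": [0, 0, 8.2], "fingers": 1}, {"xyz": [-0.0025, 0.03, 0], "turn": [0, 0, 8.2], "fingers": 1}, {"xyz": [-0.0025, 0.03, 0], "turn": [0, 0, 8.2], "fingers": 1}, {"xyz": [-0.0025, 0.03, 0], "turn": [0, 0, 8.2], "fingers": 1}]'

```text
clock: 15.6
tcp_pos: [0.5319, 0.0302, 0.2391]
tcp_rot: [-2.246, -1.962, -0.253]
contact_force: [0.6, 0.0, -1.7]
grip_width: 0.0127
```

Call:
play_rows --commands '[{"xyz": [0, 0.03, 0], "turn": [0, 0, 8.2], "fingers": 1}, {"xyz": [0, 0.03, 0], "turn": [0, 0, 0], "fingers": 1}, {"xyz": [0, 0.015, 0], "turn": [0, 0, 0], "fingers": 1}, {"xyz": [0, 0.006, 0], "turn": [0, 0, 0], "fingers": 1}, {"xyz": [0, 0, 0], "turn": [0, 0, 0], "fingers": 1}, {"xyz": [0, 0, 0], "turn": [0, 0, 0], "fingers": 1}, {"xyz": [0, 0, 0], "turn": [0, 0, 0], "fingers": 1}, {"xyz": [0, 0, 0], "turn": [0, 0, 0], "fingers": 1}]'

```text
clock: 16.4
tcp_pos: [0.5317, 0.1088, 0.2389]
tcp_rot: [-2.101, -2.102, -0.239]
contact_force: [-0.4, -0.4, -1.8]
grip_width: 0.0129
```

Run:
```python
from h import *
s=st();print(R.from_rotvec(s["tcp_rot"]).as_matrix().round(3).tolist())
s=bot.snapshot("wrist");t=bot.snapshot("top");x=t["pixels"][180:380,430:530]
cv2.imwrite("pics/w7.png",np.hstack([cv2.resize(s["pixels"],(533,400)),cv2.resize(x,(200,400))]))
```

```text
{'clock': 16.4, 'joints': [-0.2532, 0.3006, 0.1225, 1.8307, -0.3107, 1.0033, 0.0302], 'tcp_pos': [0.5317, 0.1088, 0.2389], 'tcp_rot': [-2.1013, -2.1015, -0.2392], 'contact_force': [-0.3681, -0.4496, -1.8073], 'grip_width': 0.0129}
[[-0.0, 1.0, -0.0], [0.974, 0.0, 0.225], [0.225, 0.0, -0.974]]
```

View pics/w7.png

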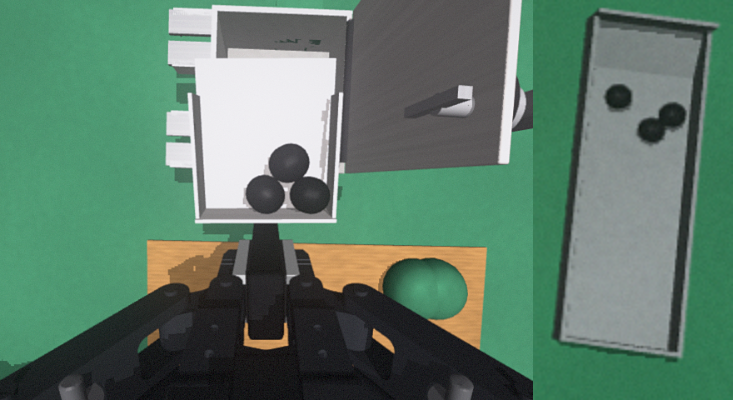

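Both views are clear: three slugs on the scoop over the hopper, and three left in the tray near the ramp foot. Now I pour.

Call:
play_rows --commands '[{"xyz": [-0.003, 0.008, 0], "turn": [-7.9, 0, 0], "fingers": 1}, {"xyz": [0, 0.009, 0], "turn": [-7.9, 0, 0], "fingers": 1}, {"xyz": [0, 0.009, -0.002], "turn": [-7.9, 0, 0], "fingers": 1}, {"xyz": [0, 0.009, -0.002], "turn": [-7.9, 0, 0], "fingers": 1}, {"xyz": [0, 0.009, -0.002], "turn": [-7.9, 0, 0], "fingers": 1}, {"xyz": [0, 0.009, -0.002], "turn": [-7.9, 0, 0], "fingers": 1}, {"xyz": [0, 0.009, -0.002], "turn": [-7.9, 0, 0], "fingers": 1}, {"xyz": [0, 0.008, -0.002], "turn": [-7.9, 0, 0], "fingers": 1}]'

```text
clock: 17.3
tcp_pos: [0.5288, 0.1817, 0.2272]
tcp_rot: [1.696, 1.699, -0.797]
contact_force: [0.6, 0.3, -1.4]
grip_width: 0.0128
```

Call:
play_rows --commands '[{"xyz": [0, 0, 0], "turn": [0, 0, 0], "fingers": 1}, {"xyz": [0, 0, 0], "turn": [0, 0, 0], "fingers": 1}, {"xyz": [0, 0, 0], "turn": [0, 0, 0], "fingers": 1}, {"xyz": [0, 0, 0], "turn": [0, 0, 0], "fingers": 1}, {"xyz": [0, -0.01, 0.006], "turn": [8.4, 0, 0], "fingers": 1}, {"xyz": [0, -0.01, 0.006], "turn": [8.4, 0, 0], "fingers": 1}, {"xyz": [0, -0.01, 0.006], "turn": [8.4, 0, 0], "fingers": 1}, {"xyz": [0, -0.02, 0], "turn": [8.4, 0, 0], "fingers": 1}]'

```text
clock: 18.1
tcp_pos: [0.5297, 0.1305, 0.2477]
tcp_rot: [2.067, 2.07, -0.286]
contact_force: [-0.0, 0.3, -1.5]
grip_width: 0.0128
```

Call:
play_rows --commands '[{"xyz": [0, -0.02, 0], "turn": [8.4, 0, 0], "fingers": 1}, {"xyz": [0, -0.02, 0], "turn": [8.2, 0, 0], "fingers": 1}, {"xyz": [-0.01, -0.03, 0], "turn": [0, 0, -8.2], "fingers": 1}, {"xyz": [-0.01, -0.03, 0], "turn": [0, 0, -8.2], "fingers": 1}, {"xyz": [-0.01, -0.03, 0], "turn": [0, 0, -8.2], "fingers": 1}, {"xyz": [-0.01, -0.03, 0], "turn": [0, 0, -8.2], "fingers": 1}, {"xyz": [-0.01, -0.03, 0], "turn": [0, 0, -8.2], "fingers": 1}, {"xyz": [-0.01, -0.03, 0], "turn": [0, 0, -8.2], "fingers": 1}]'

```text
clock: 18.9
tcp_pos: [0.4674, -0.0923, 0.2461]
tcp_rot: [-2.948, -1.086, -0.005]
contact_force: [1.4, -0.9, -0.9]
grip_width: 0.0127
```

Call:
play_rows --commands '[{"xyz": [-0.01, -0.03, 0], "turn": [0, 0, -8.2], "fingers": 1}, {"xyz": [-0.01, -0.03, 0], "turn": [0, 0, -8.2], "fingers": 1}, {"xyz": [-0.01, -0.03, 0], "turn": [0, 0, -8.2], "fingers": 1}, {"xyz": [-0.01, -0.01, 0], "turn": [0, 0, -8.2], "fingers": 1}, {"xyz": [-0.01, 0, 0], "turn": [0, 0, -8.2], "fingers": 1}, {"xyz": [0, 0, 0], "turn": [0, 0, -8.2], "fingers": 1}, {"xyz": [0, 0, 0], "turn": [0, 0, 0], "fingers": 1}, {"xyz": [0, 0, 0], "turn": [0, 0, 0], "fingers": 1}]'

```text
clock: 19.7
tcp_pos: [0.4182, -0.1904, 0.2455]
tcp_rot: [-3.133, 0.222, -0.003]
contact_force: [0.4, 0.5, -2.6]
grip_width: 0.0131
```

Run:
```python
from h import *
s=st();print(R.from_rotvec(s["tcp_rot"]).as_matrix().round(3).tolist())
t=bot.snapshot("top");b=t["pixels"];cv2.imwrite("pics/top8.png",np.hstack([cv2.resize(b[170:370,100:280],None,fx=2,fy=2),cv2.resize(b[170:370,420:540],None,fx=2,fy=2)]))
print([(np.round(d["extent"]).tolist(),round(d["conf"],2)) for d in bot.find_in("slug0_mid",t)])
```

```text
{'clock': 19.7, 'joints': [-0.2039, 0.1692, 0.6038, 1.9989, -0.1155, 1.0043, -1.257], 'tcp_pos': [0.4182, -0.1904, 0.2455], 'tcp_rot': [-3.1327, 0.2219, -0.0033], 'contact_force': [0.4241, 0.5373, -2.5897], 'grip_width': 0.0131}
[[0.99, -0.141, 0.002], [-0.141, -0.99, 0.001], [0.002, -0.001, -1.0]]
[([165.0, 250.0, 9.0, 13.0], 0.72)]
```

View pics/top8.png

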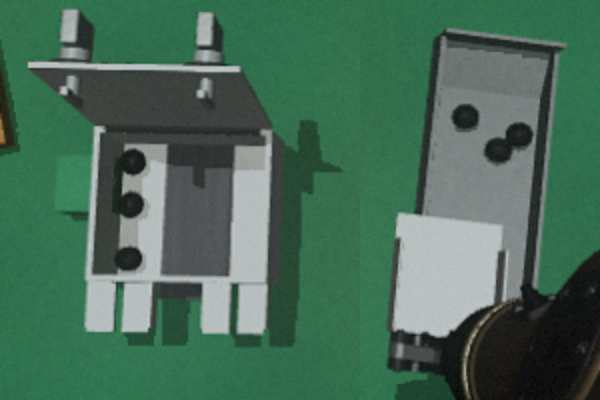

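The three poured slugs are in the hopper at (125-133,160-258) in the crop; three remain in the tray. Second pass, this time running the lip farther under them at the far wall.

Call:
play_rows --commands '[{"xyz": [-0.002, -0.04, 0], "turn": [0, 0, 0], "fingers": 1}, {"xyz": [0, -0.0215, -0.03], "turn": [0, 0, 0], "fingers": 1}, {"xyz": [0, 0, -0.05], "turn": [0, 0, 0], "fingers": 1}, {"xyz": [0, 0, -0.05], "turn": [0, 0, 0], "fingers": 1}, {"xyz": [0, 0, -0.03], "turn": [0, 0, 0], "fingers": 1}, {"xyz": [0, 0, -0.016], "turn": [0, 0, 0], "fingers": 1}, {"xyz": [0, 0, -0.0017], "turn": [0.28, 1.96, 0], "fingers": 1}, {"xyz": [0, 0, 0], "turn": [0, 0, 0], "fingers": 1}]'

```text
clock: 20.6
tcp_pos: [0.4161, -0.2514, 0.0666]
tcp_rot: [-3.129, 0.223, 0.058]
contact_force: [-0.7, -0.3, 0.7]
grip_width: 0.0126
```

Call:
play_rows --commands '[{"xyz": [0.0198, -0.0028, 0], "turn": [0, 0, 0], "fingers": 1}, {"xyz": [0.0198, -0.0028, 0], "turn": [0, 0, 0], "fingers": 1}, {"xyz": [0.0297, -0.0043, 0], "turn": [0, 0, 0], "fingers": 1}, {"xyz": [0.0297, -0.0043, 0], "turn": [0, 0, 0], "fingers": 1}, {"xyz": [0.024, -0.0035, 0], "turn": [0, 0, 0], "fingers": 1}, {"xyz": [0.0085, -0.0012, -0.0026], "turn": [-0.57, -3.96, 0], "fingers": 1}, {"xyz": [0.0099, -0.0014, 0], "turn": [-0.43, -2.97, 0], "fingers": 1}, {"xyz": [0.0101, -0.0015, 0.0012], "turn": [-0.29, -1.98, 0], "fingers": 1}]'

```text
clock: 21.4
tcp_pos: [0.5672, -0.2734, 0.0656]
tcp_rot: [3.12, -0.223, 0.192]
contact_force: [0.5, 0.6, -2.4]
grip_width: 0.0127
```

Run:
```python
from h import *
st()
s=bot.snapshot("wrist");cv2.imwrite("pics/w9.png",s["pixels"][:300])
g=cv2.inRange(s["pixels"][:258],(0,0,0),(58,58,58));g=cv2.morphologyEx(g,cv2.MORPH_OPEN,np.ones((9,9)))
n,_,S,C=cv2.connectedComponentsWithStats(g);print([(C[i].round().tolist(),S[i][2:].tolist()) for i in range(1,n)])
```

```text
{'clock': 21.4, 'joints': [0.0809, 0.6187, 0.4365, 1.8742, -0.493, 0.6312, -0.8924], 'tcp_pos': [0.5672, -0.2734, 0.0656], 'tcp_rot': [3.1195, -0.2232, 0.1925], 'contact_force': [0.5131, 0.5916, -2.3718], 'grip_width': 0.0127}
[([365.0, 47.0], [29, 36, 527]), ([408.0, 57.0], [54, 57, 2060]), ([338.0, 40.0], [15, 15, 202])]
```

View pics/w9.png

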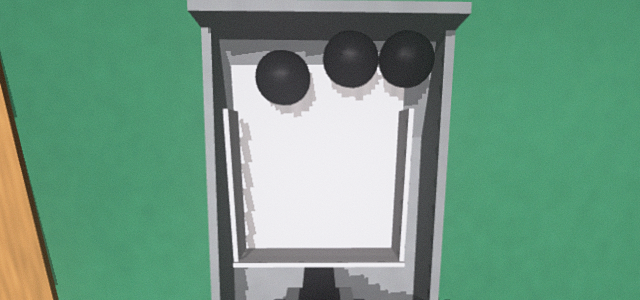

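The slugs at (283,77), (351,58) and (407,58) sit on the lip against the far wall, and the pan is about 3 mm left of centre. I'll shift it right, press forward, then tilt.

Call:
play_rows --commands '[{"xyz": [-0.0006, -0.004, 0], "turn": [0, 0, 0], "fingers": 1}, {"xyz": [0.003, -0.0004, 0.0008], "turn": [0, 0, 0], "fingers": 1}, {"xyz": [0.003, -0.0004, 0.0008], "turn": [0, 0, 0], "fingers": 1}, {"xyz": [0, 0, 0], "turn": [0, 0, 0], "fingers": 1}, {"xyz": [0, 0, 0], "turn": [0, 0, 0], "fingers": 1}, {"xyz": [0, 0, 0], "turn": [0, 0, 0], "fingers": 1}, {"xyz": [0, 0, 0], "turn": [0, 0, 0], "fingers": 1}, {"xyz": [0, 0, 0], "turn": [0, 0, 0], "fingers": 1}]'

```text
clock: 22.25
tcp_pos: [0.5734, -0.2779, 0.0673]
tcp_rot: [3.119, -0.226, 0.192]
contact_force: [0.2, 0.4, -2.3]
grip_width: 0.0126
```

```bash
cat >> h.py <<'E'
def slugs(img,y1=258,x=(0,640)):
    g=cv2.GaussianBlur(cv2.cvtColor(img[:y1],cv2.COLOR_BGR2GRAY),(5,5),0)
    c=cv2.HoughCircles(g,cv2.HOUGH_GRADIENT,1,25,param1=80,param2=18,minRadius=18,maxRadius=36)
    return [] if c is None else [(v.round().tolist(),int(g[int(v[1]),int(v[0])])) for v in c[0] if int(v[1])<y1 and g[int(v[1]),int(v[0])]<75]
E
python3 - <<'E'
from h import *
st()
print(slugs(cv2.imread("pics/w9.png")),slugs(cv2.imread("pics/w6.png")))
s=bot.snapshot("wrist");cv2.imwrite("pics/w10.png",s["pixels"][:300]);print(slugs(s["pixels"]))
E
```

```text
{'clock': 22.25, 'joints': [0.084, 0.6262, 0.4395, 1.8535, -0.4906, 0.6457, -0.8965], 'tcp_pos': [0.5734, -0.2779, 0.0673], 'tcp_rot': [3.1193, -0.2256, 0.1917], 'contact_force': [0.1838, 0.3678, -2.2822], 'grip_width': 0.0126}
[([406.0, 60.0, 28.0], 57), ([350.0, 60.0, 28.0], 67)] []
[([380.0, 88.0, 29.0], 68)]
```

```bash
cat >> h.py <<'E'
def dark(img,y1=240,x0=235,x1=425,thr=66,rmin=13):
    m=np.zeros(img.shape[:2],np.uint8);a=img[:y1,x0:x1].max(2);m[:y1,x0:x1]=(a<thr)*255
    d=cv2.distanceTransform(m,cv2.DIST_L2,5);out=[]
    while d.max()>rmin:
        i=np.unravel_index(d.argmax(),d.shape);out.append((i[1],i[0],round(float(d[i]),1)));cv2.circle(d,(int(i[1]),int(i[0])),int(d[i]*1.3),0,-1)
    return [tuple(float(v) for v in o) for o in out]
E
python3 - <<'E'
from h import *
for n in(5,6,9,10):print(n,dark(cv2.imread(f"pics/w{n}.png")))
E
```

```text
5 [(305.0, 49.0, 14.2), (259.0, 67.0, 14.0), (359.0, 50.0, 13.4)]
6 []
9 [(407.0, 72.0, 15.0)]
10 []
```

Run:
```python
from h import *
a=cv2.imread("pics/w6.png");print(a[234,283],a[190,340],a[100,150],a[150,230],a[150,404],a[60,320],a[250,300]);a=cv2.imread("pics/w9.png");print(a[77,283],a[58,351],a[58,407])
for t in(80,90,100):
  for n in(5,6,9,10):print(t,n,dark(cv2.imread(f"pics/w{n}.png"),y1=260,thr=t,rmin=16))
```

```text
[86 83 84] [81 76 82] [113 151  75] [244 241 242] [110 110 110] [130 127 127] [58 58 58]
[73 68 71] [72 71 70] [64 57 59]
80 5 [(303.0, 31.0, 26.4), (367.0, 48.0, 17.6), (262.0, 61.0, 17.0)]
80 6 [(352.0, 34.0, 18.0), (376.0, 34.0, 18.0), (258.0, 34.0, 17.2), (300.0, 34.0, 17.2), (400.0, 34.0, 17.0), (328.0, 33.0, 16.8)]
80 9 [(404.0, 33.0, 21.0), (345.0, 31.0, 19.0), (408.0, 70.0, 17.0)]
80 10 []
90 5 [(367.0, 36.0, 28.0), (303.0, 32.0, 27.0), (347.0, 89.0, 26.2), (257.0, 53.0, 23.0)]
90 6 [(256.0, 34.0, 18.0), (280.0, 34.0, 18.0), (304.0, 34.0, 18.0), (336.0, 34.0, 18.0), (360.0, 34.0, 18.0), (384.0, 34.0, 17.6), (407.0, 34.0, 17.0)]
90 9 [(402.0, 58.0, 23.0), (346.0, 32.0, 20.2), (397.0, 29.0, 17.0), (348.0, 70.0, 16.6)]
90 10 [(383.0, 88.0, 26.0)]
100 5 [(367.0, 36.0, 28.0), (304.0, 34.0, 27.0), (347.0, 89.0, 26.4), (289.0, 107.0, 25.6), (258.0, 54.0, 23.4), (340.0, 141.0, 23.4)]
100 6 [(340.0, 190.0, 22.8), (283.0, 234.0, 21.8), (340.0, 234.0, 21.2), (252.0, 34.0, 18.0), (276.0, 34.0, 18.0), (300.0, 34.0, 18.0), (324.0, 34.0, 18.0), (348.0, 34.0, 18.0), (372.0, 34.0, 18.0), (396.0, 34.0, 18.0)]
100 9 [(350.0, 58.0, 27.4), (282.0, 77.0, 26.4), (402.0, 57.0, 23.0)]
100 10 [(383.0, 88.0, 26.2), (273.0, 233.0, 22.0)]
```

Run:
```python
from h import *
for t in(100,106,112):print(dark(cv2.imread("pics/w10.png"),y1=262,thr=t,rmin=16))
```

```text
[(383.0, 88.0, 26.2), (273.0, 233.0, 22.0)]
[(383.0, 88.0, 26.2), (321.0, 232.0, 22.4), (273.0, 233.0, 22.2)]
[(383.0, 88.0, 26.2), (273.0, 233.0, 22.6), (321.0, 232.0, 22.4)]
```

View pics/w10.png

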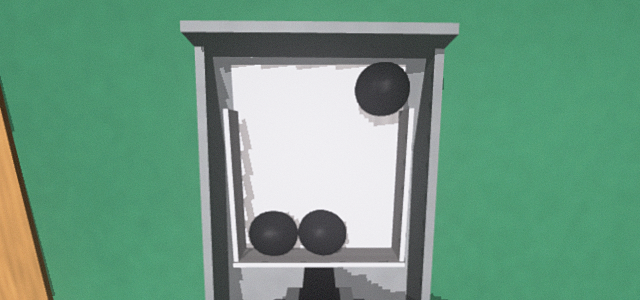

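All three are now on the pan: two at the back and one at the front right. Tilt up and check.

Call:
play_rows --commands '[{"xyz": [-0.0023, 0.0004, 0.0004], "turn": [-0.43, -2.97, 0], "fingers": 1}, {"xyz": [-0.0023, 0.0003, 0.0004], "turn": [-0.43, -2.97, 0], "fingers": 1}, {"xyz": [-0.0017, 0.0003, 0.001], "turn": [-0.43, -2.97, 0], "fingers": 1}, {"xyz": [-0.0017, 0.0003, 0.001], "turn": [-0.43, -2.97, 0], "fingers": 1}, {"xyz": [0, 0, 0], "turn": [0, 0, 0], "fingers": 1}, {"xyz": [0, 0, 0], "turn": [0, 0, 0], "fingers": 1}, {"xyz": [0, 0, 0], "turn": [0, 0, 0], "fingers": 1}, {"xyz": [0, 0, 0], "turn": [0, 0, 0], "fingers": 1}]'

```text
clock: 23.1
tcp_pos: [0.5662, -0.2766, 0.0702]
tcp_rot: [3.068, -0.221, 0.514]
contact_force: [-0.3, -0.1, -1.6]
grip_width: 0.0127
```

Run:
```python
from h import *
st()
s=bot.snapshot("wrist");cv2.imwrite("pics/w11.png",s["pixels"][:300]);print(dark(s["pixels"],y1=262,thr=108,rmin=19))
```

```text
{'clock': 23.1, 'joints': [0.2588, 0.5332, 0.218, 2.0325, -0.6683, 0.3307, -0.6765], 'tcp_pos': [0.5662, -0.2766, 0.0702], 'tcp_rot': [3.0676, -0.2206, 0.5142], 'contact_force': [-0.3123, -0.0761, -1.5718], 'grip_width': 0.0127}
[(266.0, 233.0, 22.6), (372.0, 233.0, 22.6), (313.0, 233.0, 22.4)]
```

All three are at the back of the pan. Same carry and pour.

Call:
play_rows --commands '[{"xyz": [-0.008, 0.002, 0.018], "turn": [0.43, 2.97, 0], "fingers": 1}, {"xyz": [-0.006, 0.002, 0.04], "turn": [0.43, 2.97, 0], "fingers": 1}, {"xyz": [0, 0, 0.05], "turn": [0, 0, 0], "fingers": 1}, {"xyz": [0, 0, 0.04], "turn": [0, 0, 0], "fingers": 1}, {"xyz": [0, 0, 0.02], "turn": [0, 0, 0], "fingers": 1}, {"xyz": [0, 0.01, 0], "turn": [0, 0, 8.2], "fingers": 1}, {"xyz": [0, 0.02, 0], "turn": [0, 0, 8.2], "fingers": 1}, {"xyz": [0, 0.03, 0], "turn": [0, 0, 8.2], "fingers": 1}]'

```text
clock: 23.95
tcp_pos: [0.5513, -0.2135, 0.2386]
tcp_rot: [-3.058, -0.444, -0.349]
contact_force: [0.3, -0.5, -1.7]
grip_width: 0.013
```

Call:
play_rows --commands '[{"xyz": [-0.0025, 0.03, 0], "turn": [0, 0, 8.2], "fingers": 1}, {"xyz": [-0.0025, 0.03, 0], "turn": [0, 0, 8.2], "fingers": 1}, {"xyz": [-0.0025, 0.03, 0], "turn": [0, 0, 8.2], "fingers": 1}, {"xyz": [-0.0025, 0.03, 0], "turn": [0, 0, 8.2], "fingers": 1}, {"xyz": [-0.0025, 0.03, 0], "turn": [0, 0, 8.2], "fingers": 1}, {"xyz": [-0.0025, 0.03, 0], "turn": [0, 0, 8.2], "fingers": 1}, {"xyz": [-0.0025, 0.03, 0], "turn": [0, 0, 8.2], "fingers": 1}, {"xyz": [-0.0025, 0.03, 0], "turn": [0, 0, 8.2], "fingers": 1}]'

```text
clock: 24.75
tcp_pos: [0.5314, 0.0283, 0.2382]
tcp_rot: [-2.246, -1.961, -0.255]
contact_force: [-0.4, 0.6, -1.6]
grip_width: 0.0127
```

Call:
play_rows --commands '[{"xyz": [-0.003, 0.03, 0], "turn": [0, 0, 8.2], "fingers": 1}, {"xyz": [0, 0.03, 0], "turn": [0, 0, 0], "fingers": 1}, {"xyz": [0, 0.015, 0], "turn": [0, 0, 0], "fingers": 1}, {"xyz": [0, 0.006, 0], "turn": [0, 0, 0], "fingers": 1}, {"xyz": [0, 0, 0], "turn": [0, 0, 0], "fingers": 1}, {"xyz": [0, 0, 0], "turn": [0, 0, 0], "fingers": 1}, {"xyz": [0, 0, 0], "turn": [0, 0, 0], "fingers": 1}, {"xyz": [0, 0, 0], "turn": [0, 0, 0], "fingers": 1}]'

```text
clock: 25.55
tcp_pos: [0.5285, 0.1071, 0.2381]
tcp_rot: [-2.101, -2.101, -0.239]
contact_force: [-0.2, -0.7, -2.3]
grip_width: 0.0128
```

Run:
```python
from h import *
st()
s=bot.snapshot("wrist");cv2.imwrite("pics/w12.png",s["pixels"]);print(dark(s["pixels"],y1=262,thr=108,rmin=19))
```

```text
{'clock': 25.55, 'joints': [-0.1893, 0.2979, 0.044, 1.8336, -0.2843, 0.996, 0.0064], 'tcp_pos': [0.5285, 0.1071, 0.2381], 'tcp_rot': [-2.1006, -2.1012, -0.239], 'contact_force': [-0.1818, -0.7162, -2.317], 'grip_width': 0.0128}
[(383.0, 39.0, 23.2), (345.0, 36.0, 22.6), (267.0, 233.0, 22.6), (371.0, 233.0, 22.0), (315.0, 233.0, 22.0), (297.0, 31.0, 19.4)]
```

Call:
play_rows --commands '[{"xyz": [0, 0.009, 0], "turn": [-7.9, 0, 0], "fingers": 1}, {"xyz": [0, 0.01, 0], "turn": [-7.9, 0, 0], "fingers": 1}, {"xyz": [0, 0.009, -0.002], "turn": [-7.9, 0, 0], "fingers": 1}, {"xyz": [0, 0.009, -0.002], "turn": [-7.9, 0, 0], "fingers": 1}, {"xyz": [0, 0.009, -0.002], "turn": [-7.9, 0, 0], "fingers": 1}, {"xyz": [0, 0.009, -0.002], "turn": [-7.9, 0, 0], "fingers": 1}, {"xyz": [0, 0.009, -0.002], "turn": [-7.9, 0, 0], "fingers": 1}, {"xyz": [0, 0.009, -0.002], "turn": [-7.9, 0, 0], "fingers": 1}]'

```text
clock: 26.4
tcp_pos: [0.5287, 0.1827, 0.2266]
tcp_rot: [1.697, 1.699, -0.798]
contact_force: [0.9, 0.1, -1.8]
grip_width: 0.0131
```

Call:
play_rows --commands '[{"xyz": [0, 0, 0], "turn": [0, 0, 0], "fingers": 1}, {"xyz": [0, 0, 0], "turn": [0, 0, 0], "fingers": 1}, {"xyz": [0, 0, 0], "turn": [0, 0, 0], "fingers": 1}, {"xyz": [0, 0, 0], "turn": [0, 0, 0], "fingers": 1}, {"xyz": [0, -0.01, 0.006], "turn": [8.4, 0, 0], "fingers": 1}, {"xyz": [0, -0.01, 0.006], "turn": [8.4, 0, 0], "fingers": 1}, {"xyz": [0, -0.01, 0.006], "turn": [8.4, 0, 0], "fingers": 1}, {"xyz": [0, -0.02, 0], "turn": [8.4, 0, 0], "fingers": 1}]'

```text
clock: 27.2
tcp_pos: [0.5296, 0.1317, 0.2471]
tcp_rot: [2.068, 2.07, -0.286]
contact_force: [0.8, 0.5, -2.0]
grip_width: 0.0128
```

Call:
play_rows --commands '[{"xyz": [0, -0.03, 0], "turn": [8.4, 0, 0], "fingers": 1}, {"xyz": [0, -0.04, 0], "turn": [8.2, 0, 0], "fingers": 1}, {"xyz": [-0.01, -0.05, 0], "turn": [0, 0, 0], "fingers": 1}, {"xyz": [-0.01, -0.05, 0], "turn": [0, 0, 0], "fingers": 1}, {"xyz": [-0.01, -0.04, 0], "turn": [0, 0, 0], "fingers": 1}, {"xyz": [0, 0, 0], "turn": [0, 0, 0], "fingers": 1}, {"xyz": [0, 0, 0], "turn": [0, 0, 0], "fingers": 1}, {"xyz": [0, 0, 0], "turn": [0, 0, 0], "fingers": 1}]'

```text
clock: 28.0
tcp_pos: [0.4988, -0.0742, 0.2447]
tcp_rot: [2.216, 2.221, -0.007]
contact_force: [-0.2, 0.5, -1.1]
grip_width: 0.0128
```

Run:
```python
from h import *
s=st();print(R.from_rotvec(s["tcp_rot"]).as_matrix().round(3).tolist())
t=bot.snapshot("top");b=t["pixels"];cv2.imwrite("pics/top13.png",np.hstack([cv2.resize(b[170:370,100:280],None,fx=2,fy=2),cv2.resize(b[170:370,280:540],None,fx=1.6,fy=2)]))
for nm,(x0,x1,y0,y1) in dict(hop=(148,236,238,310),tray=(452,512,192,350)).items():
    m=(b[y0:y1,x0:x1].max(2)<60).astype(np.uint8)*255;m=cv2.morphologyEx(m,cv2.MORPH_OPEN,cv2.getStructuringElement(cv2.MORPH_ELLIPSE,(7,7)))
    n,_,S,C=cv2.connectedComponentsWithStats(m);print(nm,[((C[i]+[x0,y0]).round().tolist(),S[i][2:].tolist()) for i in range(1,n)])
```

```text
{'clock': 28.0, 'joints': [-0.0936, 0.2397, 0.161, 1.8771, -0.0377, 1.0285, 0.0846], 'tcp_pos': [0.4988, -0.0742, 0.2447], 'tcp_rot': [2.2164, 2.2215, -0.0073], 'contact_force': [-0.229, 0.5235, -1.0943], 'grip_width': 0.0128}
[[-0.002, 1.0, -0.001], [1.0, 0.002, -0.006], [-0.006, -0.001, -1.0]]
hop [([165.0, 251.0], [16, 12, 143]), ([190.0, 249.0], [8, 7, 40]), ([187.0, 264.0], [12, 14, 132]), ([163.0, 273.0], [16, 12, 135]), ([167.0, 286.0], [8, 12, 71]), ([166.0, 302.0], [10, 10, 67])]
tray [([468.0, 224.0], [24, 15, 206]), ([509.0, 246.0], [5, 19, 73]), ([476.0, 279.0], [7, 15, 89])]
```

Call:
play_rows --commands '[{"xyz": [0, -0.009, -0.04], "turn": [0, 0, 0], "fingers": 1}, {"xyz": [0, 0, -0.05], "turn": [0, 0, 0], "fingers": 1}, {"xyz": [0, 0, -0.04], "turn": [0, 0, 0], "fingers": 1}, {"xyz": [0, 0, -0.03], "turn": [0, 0, 0], "fingers": 1}, {"xyz": [0, 0, -0.012], "turn": [0, 0, 0], "fingers": 1}, {"xyz": [0, 0, -0.003], "turn": [0, 0, 0], "fingers": 1}, {"xyz": [0, 0, -0.002], "turn": [0, 0, 0], "fingers": 1}, {"xyz": [0, 0, 0], "turn": [0, 0, 0], "fingers": 1}]'

```text
clock: 28.85
tcp_pos: [0.4998, -0.0836, 0.0682]
tcp_rot: [2.216, 2.221, -0.007]
contact_force: [0.0, -1.0, -0.3]
grip_width: 0.0127
```

Call:
play_rows --commands '[{"xyz": [0, 0, -0.0012], "turn": [0, 0, 0], "fingers": 1}, {"xyz": [0, 0, 0], "turn": [0, 0, 0], "fingers": 0.85}, {"xyz": [0, 0, 0], "turn": [0, 0, 0], "fingers": 0.75}, {"xyz": [0, 0, 0], "turn": [0, 0, 0], "fingers": 0.6}, {"xyz": [0, 0, 0], "turn": [0, 0, 0], "fingers": 0.3}, {"xyz": [0, 0, 0], "turn": [0, 0, 0], "fingers": 0.3}, {"xyz": [0, 0, 0.01], "turn": [0, 0, 0], "fingers": 0.3}, {"xyz": [0, 0, 0.04], "turn": [0, 0, 0], "fingers": 0.3}]'

```text
clock: 29.65
tcp_pos: [0.4963, -0.0835, 0.114]
tcp_rot: [-2.218, -2.222, 0.017]
contact_force: [0.7, 0.4, 1.1]
grip_width: 0.0594
```

Call:
play_rows --commands '[{"xyz": [0, 0, 0.05], "turn": [0, 0, 0], "fingers": 0.3}, {"xyz": [0, 0, 0.05], "turn": [0, 0, 0], "fingers": 0.3}, {"xyz": [0, 0.02, 0.05], "turn": [0, 0, 0], "fingers": 0.6}, {"xyz": [0, 0.02, 0.04], "turn": [0, 0, 0], "fingers": 1}, {"xyz": [0, 0.04, 0.02], "turn": [0, 0, 0], "fingers": 1}, {"xyz": [-0.02, 0.04, 0], "turn": [0, 0, 0], "fingers": 1}, {"xyz": [-0.03, 0, 0], "turn": [0, 0, 0], "fingers": 1}, {"xyz": [-0.03, 0, 0], "turn": [0, 0, 0], "fingers": 1}]'

```text
clock: 30.45
tcp_pos: [0.4175, 0.036, 0.3227]
tcp_rot: [2.214, 2.224, -0.01]
contact_force: [-0.5, -0.8, -0.3]
grip_width: 0.0003
```

Run:
```python
from h import *
s=st()
t=bot.snapshot("top");b=t["pixels"]
print("scoop",[(np.round(d["extent"]).tolist(),round(d["conf"],2)) for d in bot.find_in("scoop",t)[:2]],proj(t,pt([.5,-.03,1.57,.004],[[0,0,.01],[-.053,0,.09]])).round().tolist())
cv2.imwrite("pics/top14.png",np.hstack([cv2.resize(b[170:370,100:260],None,fx=2.5,fy=2.5),cv2.resize(b[170:370,280:520],None,fx=1.65,fy=2.5)]))
```

```text
{'clock': 30.45, 'joints': [-0.2935, 0.0295, 0.0774, 1.9196, 0.0039, 1.1959, -0.2129], 'tcp_pos': [0.4175, 0.036, 0.3227], 'tcp_rot': [2.2139, 2.2245, -0.0095], 'contact_force': [-0.5333, -0.801, -0.2521], 'grip_width': 0.0003}
scoop [([353.0, 294.0, 70.0, 51.0], 0.77)] [[346.0, 295.0], [380.0, 293.0]]
```

View pics/top14.png

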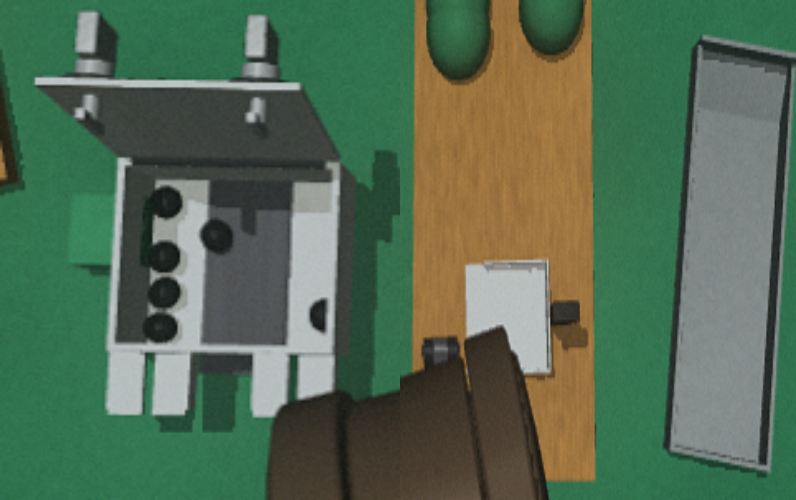

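All six slugs are in the hopper, the tray is empty and the scoop lies flat on the card. Next is the cover: go behind it with closed fingers and swing it shut.

Call:
play_rows --commands '[{"xyz": [0.022, 0.016, 0.02], "turn": [0, 0, 8.2], "fingers": 1}, {"xyz": [0.022, 0.016, 0.02], "turn": [0, 0, 8.2], "fingers": 1}, {"xyz": [0.022, 0.016, 0], "turn": [0, 0, 8.2], "fingers": 1}, {"xyz": [0.022, 0.016, 0], "turn": [0, 0, 8.2], "fingers": 1}, {"xyz": [0.022, 0.016, 0], "turn": [0, 0, 8.2], "fingers": 1}, {"xyz": [0.022, 0.016, 0], "turn": [0, 0, 8.2], "fingers": 1}, {"xyz": [0.022, 0.016, 0], "turn": [0, 0, 8.2], "fingers": 1}, {"xyz": [0.022, 0.016, 0], "turn": [0, 0, 8.2], "fingers": 1}]'

```text
clock: 31.35
tcp_pos: [0.596, 0.1632, 0.3625]
tcp_rot: [0.651, 3.067, -0.006]
contact_force: [-0.2, -0.3, -0.1]
grip_width: 0.0
```

Call:
play_rows --commands '[{"xyz": [0.022, 0.016, 0], "turn": [0, 0, 8.2], "fingers": 1}, {"xyz": [0.022, 0.016, 0], "turn": [0, 0, 8.2], "fingers": 1}, {"xyz": [0.022, 0.016, 0], "turn": [0, 0, 8.2], "fingers": 1}, {"xyz": [0.021, 0.019, 0], "turn": [0, 0, -1.6], "fingers": 1}, {"xyz": [0, 0, 0], "turn": [0, 0, 0], "fingers": 1}, {"xyz": [0, 0, 0], "turn": [0, 0, 0], "fingers": 1}, {"xyz": [0, 0, 0], "turn": [0, 0, 0], "fingers": 1}, {"xyz": [0, 0, 0], "turn": [0, 0, 0], "fingers": 1}]'

```text
clock: 32.15
tcp_pos: [0.6815, 0.229, 0.363]
tcp_rot: [0.036, 3.134, -0.004]
contact_force: [0.5, -0.4, 0.7]
grip_width: -0.0
```

Run:
```python
from h import *
s=st();print(R.from_rotvec(s["tcp_rot"]).as_matrix().round(3).tolist())
t=bot.snapshot("wrist");b=t["pixels"];cv2.imwrite("pics/w15.png",b)
for l in("stud0_grip","stud1_grip","cover_edge","scoop"): print(l,[(np.round(d["extent"]).tolist(),round(d["conf"],2)) for d in bot.find_in(l,t)[:3]])
t=bot.snapshot("side");cv2.imwrite("pics/s15.png",t["pixels"])
for l in("stud0_grip","stud1_grip","cover_edge","cover"): print(l,[(np.round(d["extent"]).tolist(),round(d["conf"],2)) for d in bot.find_in(l,t)[:3]])
# predicted stud pixel in both at angle 1.6
for a in(1.5,1.6,1.7):
    c,sn=np.cos(a),np.sin(a)
    P=pt([.5419,.2328,-.0239],[[.065-.152*c+.032*sn,y,.087+.152*sn+.032*c] for y in(-.048,.048)]);print(a,proj(t,P).round().tolist())
```

```text
{'clock': 32.15, 'joints': [-0.3342, 0.5499, -0.1252, 1.1055, 0.0712, 1.4845, 1.1008], 'tcp_pos': [0.6815, 0.229, 0.363], 'tcp_rot': [0.0363, 3.1341, -0.0042], 'contact_force': [0.4913, -0.363, 0.6905], 'grip_width': -0.0}
[[-1.0, 0.023, 0.007], [0.023, 1.0, -0.003], [-0.007, -0.003, -1.0]]
stud0_grip [([253.0, 173.0, 32.0, 107.0], 0.96), ([71.0, 39.0, 140.0, 74.0], 0.67), ([374.0, 75.0, 17.0, 21.0], 0.42)]
stud1_grip [([394.0, 177.0, 30.0, 102.0], 0.7)]
cover_edge [([325.0, 175.0, 239.0, 104.0], 0.62), ([253.0, 175.0, 36.0, 106.0], 0.41)]
scoop [([70.0, 40.0, 138.0, 80.0], 0.67), ([374.0, 52.0, 19.0, 22.0], 0.47), ([254.0, 174.0, 32.0, 104.0], 0.43)]
stud0_grip [([339.0, 146.0, 34.0, 20.0], 0.57)]
stud1_grip [([342.0, 123.0, 18.0, 15.0], 0.84)]
cover_edge [([340.0, 155.0, 27.0, 91.0], 0.86)]
cover [([340.0, 157.0, 32.0, 90.0], 0.76), ([343.0, 124.0, 12.0, 20.0], 0.44)]
1.5 [[336.0, 141.0], [333.0, 121.0]]
1.6 [[342.0, 142.0], [340.0, 122.0]]
1.7 [[349.0, 143.0], [346.0, 124.0]]
```

Call:
play_rows --commands '[{"xyz": [0, 0.002, -0.04], "turn": [0, 0, 0], "fingers": 1}, {"xyz": [0, 0, -0.04], "turn": [0, 0, 0], "fingers": 1}, {"xyz": [0, 0, -0.04], "turn": [0, 0, 0], "fingers": 1}, {"xyz": [0, 0, -0.022], "turn": [0, 0, 0], "fingers": 1}, {"xyz": [-0.02, 0, 0], "turn": [0, 0, 0], "fingers": 1}, {"xyz": [-0.02, 0, 0], "turn": [0, 0, 0], "fingers": 1}, {"xyz": [-0.02, 0, 0], "turn": [0, 0, 0], "fingers": 1}, {"xyz": [0, 0, 0], "turn": [0, 0, 0], "fingers": 1}]'

```text
clock: 33.45
tcp_pos: [0.6197, 0.2326, 0.2206]
tcp_rot: [0.032, 3.136, -0.003]
contact_force: [0.8, 0.8, 0.5]
grip_width: -0.0004
```

Call:
play_rows --commands '[{"xyz": [-0.015, 0, -0.0005], "turn": [0, 0, 0], "fingers": 1}, {"xyz": [-0.014, 0, -0.001], "turn": [0, 0, 0], "fingers": 1}, {"xyz": [-0.0147, 0, -0.005], "turn": [0, 0, 0], "fingers": 1}, {"xyz": [-0.0147, 0, -0.006], "turn": [0, 0, 0], "fingers": 1}, {"xyz": [-0.0127, 0, -0.009], "turn": [0, 0, 0], "fingers": 1}, {"xyz": [-0.0127, 0, -0.009], "turn": [0, 0, 0], "fingers": 1}, {"xyz": [0, 0, 0], "turn": [0, 0, 0], "fingers": 1}, {"xyz": [0, 0, 0], "turn": [0, 0, 0], "fingers": 1}]'

```text
clock: 34.25
tcp_pos: [0.5387, 0.2315, 0.1898]
tcp_rot: [0.036, 3.135, -0.005]
contact_force: [-0.1, -0.7, 0.3]
grip_width: 0.0004
```

Run:
```python
from h import *
st();t=bot.snapshot("side");cv2.imwrite("pics/s16.png",t["pixels"])
for l in("stud0_grip","stud1_grip","cover_edge"): print(l,[(np.round(d["extent"]).tolist(),round(d["conf"],2)) for d in bot.find_in(l,t)[:3]])
for a in(.5,.8,1.1):
    c,sn=np.cos(a),np.sin(a)
    P=pt([.5419,.2328,-.0239],[[.065-.152*c+.032*sn,y,.087+.152*sn+.032*c] for y in(-.048,.048)]);print(a,proj(t,P).round().tolist())
```

```text
{'clock': 34.25, 'joints': [-0.379, 0.4328, -0.1684, 1.7366, 0.0923, 0.9753, 0.9644], 'tcp_pos': [0.5387, 0.2315, 0.1898], 'tcp_rot': [0.0356, 3.1347, -0.0047], 'contact_force': [-0.1126, -0.7458, 0.315], 'grip_width': 0.0004}
stud0_grip []
stud1_grip [([278.0, 138.0, 24.0, 19.0], 0.59)]
cover_edge [([297.0, 166.0, 62.0, 77.0], 0.8), ([303.0, 372.0, 168.0, 70.0], 0.18)]
0.5 [[275.0, 163.0], [277.0, 142.0]]
0.8 [[290.0, 151.0], [290.0, 131.0]]
1.1 [[308.0, 143.0], [308.0, 123.0]]
```

Call:
play_rows --commands '[{"xyz": [-0.011, 0, -0.012], "turn": [0, 0, 0], "fingers": 1}, {"xyz": [-0.011, 0, -0.012], "turn": [0, 0, 0], "fingers": 1}, {"xyz": [-0.0065, 0, -0.0145], "turn": [0, 0, 0], "fingers": 1}, {"xyz": [-0.0065, 0, -0.0145], "turn": [0, 0, 0], "fingers": 1}, {"xyz": [-0.003, 0.001, -0.0125], "turn": [0, 0, 0], "fingers": 1}, {"xyz": [-0.002, 0, -0.008], "turn": [0, 0, 0], "fingers": 1}, {"xyz": [0, 0, -0.004], "turn": [0, 0, 0], "fingers": 1}, {"xyz": [0, 0, 0], "turn": [0, 0, 0], "fingers": 1}]'

```text
clock: 35.25
tcp_pos: [0.4981, 0.2327, 0.1118]
tcp_rot: [0.035, 3.135, -0.004]
contact_force: [-0.9, -0.5, 1.2]
grip_width: 0.0
```

Run:
```python
from h import *
st();t=bot.snapshot("side");cv2.imwrite("pics/s17.png",t["pixels"])
for l in("stud0_grip","stud1_grip","cover_edge"): print(l,[(np.round(d["extent"]).tolist(),round(d["conf"],2)) for d in bot.find_in(l,t)[:3]])
for a in(0,.1,.2,.3):
    c,sn=np.cos(a),np.sin(a)
    P=pt([.5419,.2328,-.0239],[[.065-.152*c+.032*sn,y,.087+.152*sn+.032*c] for y in(-.048,.048)]);print(a,proj(t,P).round().tolist())
```

```text
{'clock': 35.25, 'joints': [-0.4131, 0.4746, -0.1692, 1.9029, 0.1189, 0.7699, 0.8991], 'tcp_pos': [0.4981, 0.2327, 0.1118], 'tcp_rot': [0.0354, 3.1353, -0.0044], 'contact_force': [-0.8635, -0.4966, 1.2479], 'grip_width': 0.0}
stud0_grip [([264.0, 193.0, 18.0, 19.0], 0.54)]
stud1_grip [([264.0, 169.0, 15.0, 8.0], 0.54)]
cover_edge [([294.0, 183.0, 73.0, 45.0], 0.85)]
0 [[263.0, 188.0], [265.0, 167.0]]
0.1 [[264.0, 183.0], [266.0, 162.0]]
0.2 [[266.0, 177.0], [268.0, 157.0]]
0.3 [[268.0, 172.0], [270.0, 152.0]]
```

Call:
play_rows --commands '[{"xyz": [0, 0, -0.002], "turn": [0, 0, 0], "fingers": 1}, {"xyz": [0, 0, -0.002], "turn": [0, 0, 0], "fingers": 1}, {"xyz": [0, 0, -0.001], "turn": [0, 0, 0], "fingers": 1}, {"xyz": [0, 0, 0], "turn": [0, 0, 0], "fingers": 1}, {"xyz": [0, 0, 0], "turn": [0, 0, 0], "fingers": 1}, {"xyz": [0, 0, 0], "turn": [0, 0, 0], "fingers": 1}, {"xyz": [0, 0, 0], "turn": [0, 0, 0], "fingers": 1}, {"xyz": [0, 0, 0], "turn": [0, 0, 0], "fingers": 1}]'

```text
clock: 36.25
tcp_pos: [0.4979, 0.2328, 0.1072]
tcp_rot: [0.035, 3.135, -0.004]
contact_force: [-0.2, -0.6, 1.5]
grip_width: -0.0
```

Call:
play_rows --commands '[{"xyz": [0, 0, -0.001], "turn": [0, 0, 0], "fingers": 1}, {"xyz": [0, 0, -0.001], "turn": [0, 0, 0], "fingers": 1}, {"xyz": [0, 0, -0.001], "turn": [0, 0, 0], "fingers": 1}, {"xyz": [0, 0, 0], "turn": [0, 0, 0], "fingers": 1}, {"xyz": [0, 0, 0], "turn": [0, 0, 0], "fingers": 1}, {"xyz": [0, 0, 0], "turn": [0, 0, 0], "fingers": 1}, {"xyz": [0, 0, 0], "turn": [0, 0, 0], "fingers": 1}, {"xyz": [0, 0, 0], "turn": [0, 0, 0], "fingers": 1}]'

```text
clock: 37.05
tcp_pos: [0.4979, 0.2329, 0.1068]
tcp_rot: [0.035, 3.134, -0.004]
contact_force: [-10.9, -4.8, 33.7]
grip_width: -0.0001
```

The cover has bottomed (33 N at z≈0.090). Now I rise and measure the stud wings with the wrist camera.

Call:
play_rows --commands '[{"xyz": [0, 0, 0.015], "turn": [0, 0, 0], "fingers": 1}, {"xyz": [0, 0, 0.04], "turn": [0, 0, 0], "fingers": 1}, {"xyz": [-0.015, 0, 0.04], "turn": [0, 0, 0], "fingers": 1}, {"xyz": [-0.015, 0, 0.04], "turn": [0, 0, 0], "fingers": 1}, {"xyz": [-0.015, 0.002, 0.01], "turn": [0, 0, 0], "fingers": 0.5}, {"xyz": [0, 0, 0], "turn": [0, 0, -1.3], "fingers": 0.5}, {"xyz": [0, 0, 0], "turn": [0, 0, 0], "fingers": 0.5}, {"xyz": [0, 0, 0], "turn": [0, 0, 0], "fingers": 0.5}]'

```text
clock: 37.85
tcp_pos: [0.4529, 0.2342, 0.2478]
tcp_rot: [0.071, 3.136, -0.006]
contact_force: [0.4, -0.1, -0.6]
grip_width: 0.0425
```

Run:
```python
from h import *
s=st();print(R.from_rotvec(s["tcp_rot"]).as_matrix().round(3).tolist())
hop=[.5419,.2328,-.0239]
W=[[-.087+dx,y+dy,.13] for y in(-.048,.048) for dx,dy in((-.021,0),(.021,0),(0,0))]
for n in("wrist","top","side"):
    t=bot.snapshot(n);cv2.imwrite(f"pics/{n}18.png",t["pixels"])
    for l in("stud0_grip","stud1_grip","cover_edge"):
        for d in bot.find_in(l,t)[:2]: print(n,l,np.round(d["extent"]).tolist(),round(d["conf"],2),atz(t,[d["extent"][:2]],.12).round(4).tolist())
    q=proj(t,pt(hop,W));print(q.round().tolist())
    if n=="wrist":
        b=t["pixels"].copy()
        for a in q: cv2.circle(b,tuple(int(v) for v in a),2,(0,0,255),-1)
        cv2.imwrite("pics/w18.png",b)
```

```text
{'clock': 37.85, 'joints': [-0.427, 0.2602, -0.1967, 1.8388, 0.065, 1.0468, 0.8756], 'tcp_pos': [0.4529, 0.2342, 0.2478], 'tcp_rot': [0.0712, 3.136, -0.0062], 'contact_force': [0.439, -0.1389, -0.6006], 'grip_width': 0.0425}
[[-0.999, 0.045, 0.005], [0.045, 0.999, -0.004], [-0.005, -0.004, -1.0]]
wrist stud0_grip [263.0, 238.0, 32.0, 74.0] 0.71 [[0.4539, 0.1937, 0.12]]
wrist stud0_grip [63.0, 263.0, 124.0, 86.0] 0.64 [[0.4661, 0.0447, 0.12]]
wrist stud1_grip [392.0, 238.0, 31.0, 69.0] 0.76 [[0.4579, 0.2858, 0.12]]
wrist cover_edge [325.0, 296.0, 192.0, 192.0] 0.96 [[0.5015, 0.2362, 0.12]]
[[249.0, 213.0], [253.0, 271.0], [251.0, 243.0], [391.0, 210.0], [389.0, 268.0], [390.0, 240.0]]
top stud0_grip [216.0, 322.0, 16.0, 26.0] 0.65 [[0.4578, 0.186, 0.12]]
top cover_edge [190.0, 286.0, 98.0, 112.0] 0.62 [[0.5174, 0.2274, 0.12]]
top cover_edge [353.0, 297.0, 68.0, 48.0] 0.29 [[0.4936, -0.0368, 0.12]]
[[214.0, 338.0], [215.0, 311.0], [214.0, 325.0], [153.0, 338.0], [154.0, 311.0], [153.0, 325.0]]
side stud0_grip [265.0, 193.0, 18.0, 20.0] 0.64 [[0.4601, 0.1617, 0.12]]
side stud1_grip [266.0, 170.0, 20.0, 14.0] 0.64 [[0.4579, 0.2685, 0.12]]
side cover_edge [292.0, 184.0, 71.0, 46.0] 0.9 [[0.5234, 0.1965, 0.12]]
[[254.0, 184.0], [271.0, 184.0], [263.0, 184.0], [256.0, 163.0], [273.0, 163.0], [265.0, 163.0]]
```

View pics/w18.png

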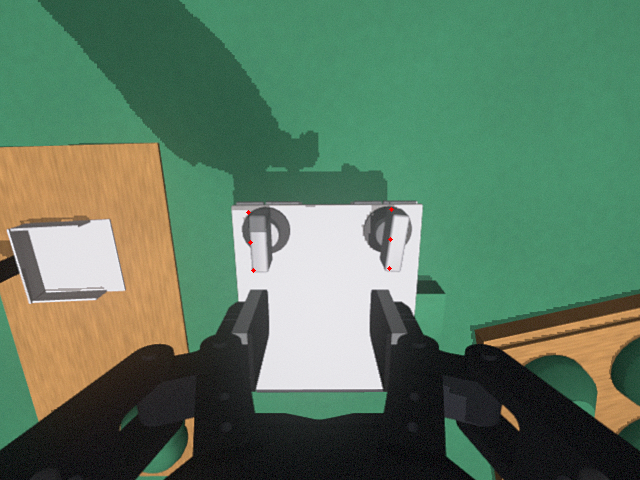

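The wing tops are at about (260,243) and (395,243), both standing at turn ≈0 along x, slightly +y of my model. I'll work out positions from these.

Run:
```python
from h import *
t=bot.snapshot("wrist")
print(atz(t,[[260,243],[395,243]],.13).round(4).tolist(),"collars",atz(t,[[266,232],[388,230]],.093).round(4).tolist())
print("cover near corners",atz(t,[[233,205],[422,202]],.09).round(4).tolist())
t=bot.snapshot("top");g=cv2.resize(t["pixels"][280:350,130:250],None,fx=1,fy=1);
print(g[:, :, 1][30:66:2,70:102:2].tolist())
```

```text
[[0.455, 0.1937, 0.13], [0.4593, 0.2873, 0.13]] collars [[0.4575, 0.1925, 0.093], [0.4602, 0.289, 0.093]]
cover near corners [[0.4352, 0.168, 0.09], [0.4395, 0.3159, 0.09]]
[[192, 185, 185, 186, 187, 190, 189, 188, 188, 187, 187, 186, 186, 187, 187, 185], [187, 186, 187, 189, 165, 161, 157, 153, 89, 170, 187, 190, 188, 190, 189, 190], [190, 191, 185, 187, 169, 186, 186, 178, 40, 67, 121, 177, 188, 188, 186, 186], [185, 186, 190, 182, 146, 187, 188, 174, 46, 50, 53, 49, 132, 190, 187, 190], [184, 184, 194, 117, 130, 187, 184, 174, 42, 50, 47, 49, 87, 169, 186, 188], [193, 189, 160, 82, 137, 191, 187, 166, 43, 91, 54, 47, 86, 151, 185, 191], [34, 168, 127, 80, 147, 187, 188, 165, 42, 105, 98, 45, 84, 76, 195, 192], [41, 167, 108, 80, 163, 185, 191, 158, 44, 113, 94, 47, 87, 75, 195, 188], [35, 166, 118, 82, 161, 186, 186, 154, 41, 113, 93, 42, 84, 75, 194, 191], [46, 168, 143, 82, 163, 189, 190, 147, 47, 113, 66, 44, 82, 132, 190, 190], [49, 169, 176, 87, 142, 156, 178, 139, 45, 71, 48, 51, 79, 161, 185, 191], [45, 168, 191, 150, 97, 105, 106, 80, 51, 55, 47, 40, 126, 193, 183, 188], [41, 177, 186, 191, 107, 105, 108, 84, 46, 42, 55, 123, 158, 166, 166, 178], [28, 144, 158, 155, 108, 108, 112, 77, 44, 94, 117, 113, 121, 117, 123, 148], [33, 71, 74, 72, 71, 76, 82, 69, 70, 71, 71, 68, 67, 66, 71, 65], [29, 71, 75, 73, 73, 75, 70, 73, 70, 73, 68, 69, 69, 75, 71, 72], [79, 74, 77, 77, 76, 72, 73, 66, 69, 73, 70, 70, 70, 70, 65, 66], [119, 88, 83, 91, 82, 91, 70, 72, 81, 85, 84, 82, 88, 89, 88, 73]]
```

Call:
play_rows --commands '[{"xyz": [0.0026, -0.0414, 0], "turn": [0, 0, 0.7], "fingers": 0.5}, {"xyz": [0, 0, -0.04], "turn": [0, 0, 0], "fingers": 0.5}, {"xyz": [0, 0, -0.04], "turn": [0, 0, 0], "fingers": 0.5}, {"xyz": [0, 0, -0.03], "turn": [0, 0, 0], "fingers": 0.5}, {"xyz": [0, 0, -0.0128], "turn": [0, 0, 0], "fingers": 0.5}, {"xyz": [0, 0, 0], "turn": [0, 0, 0], "fingers": 0.5}, {"xyz": [0, 0, 0], "turn": [0, 0, 0], "fingers": 0.5}, {"xyz": [0, 0, 0], "turn": [0, 0, 0], "fingers": 0.5}]'

```text
clock: 39.35
tcp_pos: [0.4562, 0.1939, 0.1275]
tcp_rot: [0.051, 3.133, -0.003]
contact_force: [0.6, 0.7, 0.3]
grip_width: 0.0427
```

Call:
play_rows --grip_force 40 --commands '[{"xyz": [0, 0, 0], "turn": [0, 0, 0], "fingers": 0.7}, {"xyz": [0, 0, 0], "turn": [0, 0, 0], "fingers": 0.8}, {"xyz": [0, 0, 0], "turn": [0, 0, 0], "fingers": 0.9}, {"xyz": [0, 0, 0], "turn": [0, 0, 0], "fingers": 1}, {"xyz": [0, 0, 0], "turn": [0, 0, 0], "fingers": 1}, {"xyz": [0, 0, 0], "turn": [0, 0, 0], "fingers": 1}, {"xyz": [0, 0, 0], "turn": [0, 0, 0], "fingers": 1}, {"xyz": [0, 0, 0], "turn": [0, 0, 0], "fingers": 1}]'

```text
clock: 40.15
tcp_pos: [0.4558, 0.1921, 0.127]
tcp_rot: [0.054, 3.134, -0.006]
contact_force: [-0.4, -5.8, 6.5]
grip_width: 0.0107
```

Call:
play_rows --grip_force 80 --commands '[{"xyz": [0, -0.001, 0], "turn": [0, 0, 0], "fingers": 1}, {"xyz": [0, 0, -0.003], "turn": [0, 0, 0], "fingers": 1}, {"xyz": [0, 0, -0.003], "turn": [0, 0, 0], "fingers": 1}, {"xyz": [0, 0, -0.003], "turn": [0, 0, 0], "fingers": 1}, {"xyz": [0, 0, -0.0015], "turn": [0, 0, 0], "fingers": 1}, {"xyz": [0, 0, 0], "turn": [0, 0, 0], "fingers": 1}, {"xyz": [0, 0, 0], "turn": [0, 0, 0], "fingers": 1}, {"xyz": [0, 0, 0], "turn": [0, 0, 0], "fingers": 1}]'

```text
clock: 40.95
tcp_pos: [0.4559, 0.192, 0.1173]
tcp_rot: [0.053, 3.133, -0.004]
contact_force: [-4.3, -3.6, 15.6]
grip_width: 0.0103
```

Call:
play_rows --commands '[{"xyz": [0, 0, -0.0005], "turn": [0, 0, -6], "fingers": 1}, {"xyz": [0, 0, 0], "turn": [0, 0, -6], "fingers": 1}, {"xyz": [0, 0, 0], "turn": [0, 0, -6], "fingers": 1}, {"xyz": [0, 0, 0], "turn": [0, 0, -6], "fingers": 1}, {"xyz": [0, 0, 0], "turn": [0, 0, -6], "fingers": 1}, {"xyz": [0, 0, 0], "turn": [0, 0, -6], "fingers": 1}, {"xyz": [0, 0, 0], "turn": [0, 0, -6], "fingers": 1}, {"xyz": [0, 0, 0], "turn": [0, 0, 0], "fingers": 1}]'

```text
clock: 41.75
tcp_pos: [0.4559, 0.1916, 0.1171]
tcp_rot: [1.178, 2.905, -0.007]
contact_force: [-4.5, -6.7, 22.3]
grip_width: 0.0102
```

Call:
play_rows --commands '[{"xyz": [0, 0, 0], "turn": [0, 0, -6], "fingers": 1}, {"xyz": [0, 0, 0], "turn": [0, 0, -6], "fingers": 1}, {"xyz": [0, 0, 0], "turn": [0, 0, -6], "fingers": 1}, {"xyz": [0, 0, 0], "turn": [0, 0, -6], "fingers": 1}, {"xyz": [0, 0, 0], "turn": [0, 0, -6], "fingers": 1}, {"xyz": [0, 0, 0], "turn": [0, 0, -6], "fingers": 1}, {"xyz": [0, 0, 0], "turn": [0, 0, -6], "fingers": 1}, {"xyz": [0, 0, 0], "turn": [0, 0, -4], "fingers": 1}]'

```text
clock: 42.55
tcp_pos: [0.4557, 0.1912, 0.1171]
tcp_rot: [2.222, 2.216, -0.01]
contact_force: [-7.3, -8.2, 25.2]
grip_width: 0.0102
```

Call:
play_rows --commands '[{"xyz": [0, 0, 0], "turn": [0, 0, 0], "fingers": 1}, {"xyz": [0, 0, 0], "turn": [0, 0, 0], "fingers": 1}, {"xyz": [0, 0, 0], "turn": [0, 0, 0], "fingers": 1}, {"xyz": [0, 0, 0], "turn": [0, 0, 0], "fingers": 1}, {"xyz": [0, 0, 0], "turn": [0, 0, 0], "fingers": 1}, {"xyz": [0, 0, 0], "turn": [0, 0, 0], "fingers": 1}, {"xyz": [0, 0, 0], "turn": [0, 0, 0], "fingers": 1}, {"xyz": [0, 0, 0], "turn": [0, 0, 0], "fingers": 1}]'

```text
clock: 43.35
tcp_pos: [0.4557, 0.1912, 0.1171]
tcp_rot: [2.218, 2.22, -0.01]
contact_force: [-6.4, -7.8, 24.9]
grip_width: 0.0104
```

Call:
play_rows --commands '[{"xyz": [0, 0, 0.003], "turn": [0, 0, 0], "fingers": 1}, {"xyz": [0, 0, 0.001], "turn": [0, 0, 0], "fingers": 0.8}, {"xyz": [0, 0, 0], "turn": [0, 0, 0], "fingers": 0.5}, {"xyz": [0, 0, 0], "turn": [0, 0, 0], "fingers": 0.5}, {"xyz": [0, 0, 0], "turn": [0, 0, 0], "fingers": 0.5}, {"xyz": [0, 0, 0.02], "turn": [0, 0, 0], "fingers": 0.5}, {"xyz": [0, 0, 0.04], "turn": [0, 0, 8.2], "fingers": 0.5}, {"xyz": [0, 0, 0.04], "turn": [0, 0, 8.2], "fingers": 0.5}]'

```text
clock: 44.15
tcp_pos: [0.4549, 0.1922, 0.22]
tcp_rot: [1.87, 2.52, -0.013]
contact_force: [1.6, 1.4, 0.3]
grip_width: 0.0426
```

Call:
play_rows --commands '[{"xyz": [0, 0.016, 0], "turn": [0, 0, 8.2], "fingers": 0.5}, {"xyz": [0, 0.016, 0], "turn": [0, 0, 8.2], "fingers": 0.5}, {"xyz": [0, 0.016, 0], "turn": [0, 0, 8.2], "fingers": 0.5}, {"xyz": [0.003, 0.016, 0], "turn": [0, 0, 8.2], "fingers": 0.5}, {"xyz": [0, 0.016, 0], "turn": [0, 0, 8.2], "fingers": 0.5}, {"xyz": [0, 0.0155, 0], "turn": [0, 0, 8.2], "fingers": 0.5}, {"xyz": [0, 0, 0], "turn": [0, 0, 8.2], "fingers": 0.5}, {"xyz": [0, 0, 0], "turn": [0, 0, 8.2], "fingers": 0.5}]'

```text
clock: 44.95
tcp_pos: [0.4582, 0.2886, 0.219]
tcp_rot: [0.204, 3.129, -0.005]
contact_force: [0.4, 0.7, -0.2]
grip_width: 0.0425
```

Run:
```python
from h import *
s=st();print(R.from_rotvec(s["tcp_rot"]).as_matrix().round(3).tolist())
for n in("wrist","side"):
    t=bot.snapshot(n);cv2.imwrite(f"pics/{n}20.png",t["pixels"])
    for l in("stud0_grip","stud1_grip","cover_edge"):
        for d in bot.find_in(l,t)[:2]: print(n,l,np.round(d["extent"]).tolist(),round(d["conf"],2),atz(t,[d["extent"][:2]],.12).round(4).tolist())
```

```text
{'clock': 44.95, 'joints': [-0.6156, 0.3293, -0.0637, 1.8146, 0.0318, 0.9965, 0.7472], 'tcp_pos': [0.4582, 0.2886, 0.219], 'tcp_rot': [0.2044, 3.1293, -0.0049], 'contact_force': [0.4191, 0.7457, -0.159], 'grip_width': 0.0425}
[[-0.991, 0.13, 0.005], [0.13, 0.991, -0.003], [-0.006, -0.003, -1.0]]
wrist stud0_grip [174.0, 258.0, 77.0, 46.0] 0.78 [[0.4534, 0.1945, 0.12]]
wrist stud0_grip [250.0, 306.0, 237.0, 214.0] 0.75 [[0.4935, 0.2372, 0.12]]
wrist stud1_grip [317.0, 246.0, 30.0, 78.0] 0.74 [[0.4577, 0.2874, 0.12]]
wrist stud1_grip [250.0, 310.0, 232.0, 215.0] 0.19 [[0.4966, 0.2369, 0.12]]
wrist cover_edge [252.0, 308.0, 232.0, 210.0] 0.72 [[0.4955, 0.2382, 0.12]]
side stud0_grip [266.0, 192.0, 11.0, 19.0] 0.59 [[0.4602, 0.1667, 0.12]]
side stud1_grip [266.0, 170.0, 20.0, 13.0] 0.49 [[0.4592, 0.2651, 0.12]]
side cover_edge [295.0, 184.0, 71.0, 47.0] 0.58 [[0.5304, 0.1964, 0.12]]
```

Stud 0's wing now lies parallel to the edge (box 77x46), so it stayed turned. Next is stud 1.

Call:
play_rows --commands '[{"xyz": [0, -0.0012, 0], "turn": [0, 0, 5.2], "fingers": 0.5}, {"xyz": [0, 0, -0.04], "turn": [0, 0, 0], "fingers": 0.5}, {"xyz": [0, 0, -0.03], "turn": [0, 0, 0], "fingers": 0.5}, {"xyz": [0, 0, -0.0215], "turn": [0, 0, 0], "fingers": 0.5}, {"xyz": [0, 0, 0], "turn": [0, 0, 0], "fingers": 0.5}, {"xyz": [0, 0, 0], "turn": [0, 0, 0], "fingers": 0.5}, {"xyz": [0, 0, 0], "turn": [0, 0, 0], "fingers": 0.5}, {"xyz": [0, 0, 0], "turn": [0, 0, 0], "fingers": 0.5}]'

```text
clock: 46.15
tcp_pos: [0.4592, 0.2873, 0.1293]
tcp_rot: [0.074, 3.132, -0.002]
contact_force: [0.2, 0.5, 0.7]
grip_width: 0.0428
```

Call:
play_rows --grip_force 40 --commands '[{"xyz": [0, 0, 0], "turn": [0, 0, 0], "fingers": 0.7}, {"xyz": [0, 0, 0], "turn": [0, 0, 0], "fingers": 0.8}, {"xyz": [0, 0, 0], "turn": [0, 0, 0], "fingers": 0.9}, {"xyz": [0, 0, 0], "turn": [0, 0, 0], "fingers": 1}, {"xyz": [0, 0, 0], "turn": [0, 0, 0], "fingers": 1}, {"xyz": [0, 0, 0], "turn": [0, 0, 0], "fingers": 1}, {"xyz": [0, 0, 0], "turn": [0, 0, 0], "fingers": 1}, {"xyz": [0, 0, 0], "turn": [0, 0, 0], "fingers": 1}]'

```text
clock: 46.95
tcp_pos: [0.4585, 0.2874, 0.1285]
tcp_rot: [0.073, 3.134, -0.003]
contact_force: [-1.7, 0.9, 6.7]
grip_width: 0.0111
```

Call:
play_rows --grip_force 80 --commands '[{"xyz": [0, 0, -0.003], "turn": [0, 0, 0], "fingers": 1}, {"xyz": [0, 0, -0.003], "turn": [0, 0, 0], "fingers": 1}, {"xyz": [0, 0, -0.003], "turn": [0, 0, 0], "fingers": 1}, {"xyz": [0, 0, -0.0025], "turn": [0, 0, 0], "fingers": 1}, {"xyz": [0, 0, 0], "turn": [0, 0, 0], "fingers": 1}, {"xyz": [0, 0, 0], "turn": [0, 0, 0], "fingers": 1}, {"xyz": [0, 0, 0], "turn": [0, 0, 0], "fingers": 1}, {"xyz": [0, 0, 0], "turn": [0, 0, 0], "fingers": 1}]'

```text
clock: 47.75
tcp_pos: [0.4586, 0.2875, 0.1183]
tcp_rot: [0.073, 3.133, -0.002]
contact_force: [-6.4, -2.5, 21.2]
grip_width: 0.0104
```

Call:
play_rows --commands '[{"xyz": [0, 0, 0], "turn": [0, 0, -6], "fingers": 1}, {"xyz": [0, 0, 0], "turn": [0, 0, -6], "fingers": 1}, {"xyz": [0, 0, 0], "turn": [0, 0, -6], "fingers": 1}, {"xyz": [0, 0, 0], "turn": [0, 0, -6], "fingers": 1}, {"xyz": [0, 0, 0], "turn": [0, 0, -6], "fingers": 1}, {"xyz": [0, 0, 0], "turn": [0, 0, -6], "fingers": 1}, {"xyz": [0, 0, 0], "turn": [0, 0, -6], "fingers": 1}, {"xyz": [0, 0, 0], "turn": [0, 0, -6], "fingers": 1}]'

```text
clock: 48.55
tcp_pos: [0.4587, 0.2878, 0.1183]
tcp_rot: [1.348, 2.832, -0.004]
contact_force: [-6.1, -0.8, 21.2]
grip_width: 0.0102
```

Call:
play_rows --commands '[{"xyz": [0, 0, 0], "turn": [0, 0, -6], "fingers": 1}, {"xyz": [0, 0, 0], "turn": [0, 0, -6], "fingers": 1}, {"xyz": [0, 0, 0], "turn": [0, 0, -6], "fingers": 1}, {"xyz": [0, 0, 0], "turn": [0, 0, -6], "fingers": 1}, {"xyz": [0, 0, 0], "turn": [0, 0, -6], "fingers": 1}, {"xyz": [0, 0, 0], "turn": [0, 0, -6], "fingers": 1}, {"xyz": [0, 0, 0], "turn": [0, 0, -5], "fingers": 1}, {"xyz": [0, 0, 0], "turn": [0, 0, 0], "fingers": 1}]'

```text
clock: 49.35
tcp_pos: [0.459, 0.2878, 0.1183]
tcp_rot: [2.255, 2.184, -0.006]
contact_force: [-4.7, 0.2, 21.3]
grip_width: 0.0103
```

Call:
play_rows --commands '[{"xyz": [0, 0, 0.003], "turn": [0, 0, 0], "fingers": 1}, {"xyz": [0, 0, 0.001], "turn": [0, 0, 0], "fingers": 0.8}, {"xyz": [0, 0, 0], "turn": [0, 0, 0], "fingers": 0.5}, {"xyz": [0, 0, 0], "turn": [0, 0, 0], "fingers": 0.5}, {"xyz": [0, 0, 0], "turn": [0, 0, 0], "fingers": 0.5}, {"xyz": [0, 0, 0.02], "turn": [0, 0, 0], "fingers": 0.5}, {"xyz": [0, 0, 0.04], "turn": [0, 0, 0], "fingers": 0.5}, {"xyz": [0, 0, 0.04], "turn": [0, 0, 0], "fingers": 0.5}]'

```text
clock: 50.15
tcp_pos: [0.4579, 0.2861, 0.2208]
tcp_rot: [2.252, 2.186, -0.014]
contact_force: [0.4, 0.9, -0.3]
grip_width: 0.0429
```

Call:
play_rows --commands '[{"xyz": [0, -0.01, 0.02], "turn": [0, 0, 8.2], "fingers": 0.5}, {"xyz": [0, -0.01, 0.02], "turn": [0, 0, 8.2], "fingers": 0.5}, {"xyz": [0, -0.01, 0], "turn": [0, 0, 8.2], "fingers": 0.5}, {"xyz": [0, -0.01, 0], "turn": [0, 0, 8.2], "fingers": 0.5}, {"xyz": [0, -0.01, 0], "turn": [0, 0, 8.2], "fingers": 0.5}, {"xyz": [0, 0, 0], "turn": [0, 0, 8.2], "fingers": 0.5}, {"xyz": [0, 0, 0], "turn": [0, 0, 8.2], "fingers": 0.5}, {"xyz": [0, 0, 0], "turn": [0, 0, 8.2], "fingers": 0.5}]'

```text
clock: 50.95
tcp_pos: [0.4584, 0.2364, 0.2601]
tcp_rot: [0.699, 3.057, -0.007]
contact_force: [0.3, 0.4, -0.2]
grip_width: 0.0425
```

Run:
```python
from h import *
s=st()
for n in("wrist","side","top"):
    t=bot.snapshot(n);cv2.imwrite(f"pics/{n}22.png",t["pixels"])
    for l in("stud0_grip","stud1_grip","cover_edge","scoop","cup0"):
        for d in bot.find_in(l,t)[:2]: print(n,l,np.round(d["extent"]).tolist(),round(d["conf"],2))
```

```text
{'clock': 50.95, 'joints': [-0.7438, 0.2434, 0.1973, 1.8328, -0.0461, 1.0696, 0.591], 'tcp_pos': [0.4584, 0.2364, 0.2601], 'tcp_rot': [0.6993, 3.0573, -0.0067], 'contact_force': [0.2971, 0.4103, -0.2378], 'grip_width': 0.0425}
wrist stud0_grip [266.0, 249.0, 56.0, 48.0] 0.83
wrist stud1_grip [383.0, 201.0, 59.0, 42.0] 0.9
wrist cover_edge [346.0, 273.0, 234.0, 233.0] 0.79
wrist scoop [135.0, 329.0, 152.0, 126.0] 0.75
wrist scoop [347.0, 273.0, 233.0, 230.0] 0.69
wrist cup0 [176.0, 468.0, 16.0, 13.0] 0.59
wrist cup0 [17.0, 410.0, 35.0, 82.0] 0.23
side stud1_grip [264.0, 167.0, 13.0, 14.0] 0.44
side cover_edge [293.0, 182.0, 70.0, 42.0] 0.81
side scoop [283.0, 274.0, 40.0, 41.0] 0.8
side cup0 [381.0, 262.0, 44.0, 29.0] 0.92
side cup0 [397.0, 292.0, 46.0, 32.0] 0.78
top stud0_grip [216.0, 323.0, 33.0, 11.0] 0.83
top stud0_grip [371.0, 167.0, 40.0, 50.0] 0.29
top cover_edge [190.0, 284.0, 94.0, 111.0] 0.83
top scoop [329.0, 298.0, 68.0, 49.0] 0.59
top cup0 [315.0, 175.0, 42.0, 56.0] 0.82
top cup0 [373.0, 166.0, 39.0, 48.0] 0.58
```

Both wings now box wide, so they are turned. The scoop's box moved about 24 px, probably the announced knock. I'll check numerically that it is still level and on the card, and check the wing heights.

Run:
```python
from h import *
from scipy.optimize import least_squares
V=[[x,y,z] for x in(-.042,.048) for y in(-.04,.04) for z in(0,.002)]+[[-.042,y,.024] for y in(-.04,.04)]+[[.03,y,.024] for y in(-.04,.04)]+[[-.053+a,b,.091] for a in(-.014,.014) for b in(-.007,.007)]
def bb(s,p):
    q=proj(s,pt(p,V));lo,hi=q.min(0),q.max(0);return np.r_[(lo+hi)/2,hi-lo]
S={n:bot.snapshot(n) for n in("top","side","wrist")}
D={}
for n,s in S.items():
    d=[d for d in bot.find_in("scoop",s)[:2]];print(n,[(np.round(x["extent"]).tolist(),round(x["conf"],2)) for x in d]);D[n]=d
T,Sd=np.array(D["top"][0]["extent"]),np.array(D["side"][0]["extent"])
for y0 in(1.2,1.57,1.9):
    r=least_squares(lambda p:np.r_[bb(S["top"],[*p,.004])-T,bb(S["side"],[*p,.004])-Sd],[.49,.01,y0]);print(r.x.round(3),r.fun.round(1))
# dark bar pixels in side view near scoop
b=S["side"]["pixels"][225:300,245:330];m=(b.max(2)<50);ys,xs=np.nonzero(m);print("side dark",len(xs),(xs.min()+245,xs.max()+245,ys.min()+225,ys.max()+225) if len(xs) else None)
print("bar pred side",proj(S["side"],pt([*r.x,.004],[[-.053,0,.091],[-.053,0,.0]])).round().tolist())
# white pan mask in top
b=S["top"]["pixels"][250:350,288:400];m=((b.min(2)>150)*255).astype(np.uint8)
c=max(cv2.findContours(m,0,2)[0],key=cv2.contourArea);rc=cv2.minAreaRect(c);print("pan rect top",np.array(rc[0])+[288,250],rc[1:],"dark:",end="")
ys,xs=np.nonzero(b.max(2)<45);print((xs.mean()+288,ys.mean()+250,len(xs)) if len(xs) else None)
```

```text
top [([328.0, 297.0, 71.0, 52.0], 0.8)]
side [([283.0, 272.0, 36.0, 39.0], 0.9), ([395.0, 292.0, 45.0, 35.0], 0.47)]
wrist [([135.0, 330.0, 151.0, 127.0], 0.93), ([381.0, 202.0, 57.0, 44.0], 0.37)]
[0.498 0.01  1.424] [ 1.3  0.1 -0.7 -1.4  0.3 -2.7  5.4 -5.8]
[0.497 0.01  1.689] [ 1.3  0.7 -0.8 -0.3  0.7 -2.3  3.7 -4.2]
[0.497 0.01  1.689] [ 1.3  0.7 -0.8 -0.3  0.7 -2.3  3.7 -4.2]
side dark 162 (np.int64(278), np.int64(284), np.int64(255), np.int64(290))
bar pred side [[284.0, 258.0], [287.0, 289.0]]
pan rect top [319.5 298.5] ((43.0, 49.0), 90.0) dark:(np.float64(350.15384615384613), np.float64(300.53846153846155), 26)
```

Run:
```python
from h import *
print(bot.finish_job());st()
```

```text
the job is handed in; nothing more can be done
None
the job is handed in; nothing more can be done
```

I did all the steps and handed the job in. No verdict came back, and a few end conditions rest on my own checks rather than direct readings.

**What I did:** I scooped the slugs in two passes of three and tipped them into the hopper. I laid the scoop on the cardboard, swung the cover shut, then pushed each stud in and turned it about 88–89° clockwise before letting go.

**What the last checks showed:**
- **Slugs:** all six were visible in the hopper and the tray was empty before I shut the cover.
- **Cover:** it met a hard stop (about 34 N of pressing force) at the expected shut height.
- **Studs:** the network's boxes show both wings still turned after release (the top view found only stud 0). I did not measure their spring-back to 0.004 m directly. I infer it from having pushed them to the end of travel and turned them past 1.3 rad.
- **Scoop:** it had shifted about 40 mm towards +y since I laid it down, presumably the announced knock. A fit to the side and top pictures puts it upright and flat at about (0.50, 0.01), still over the cardboard. The fit is off by up to about 4 pixels in the side view.
- **Cups:** they were found where they stood at the start.

**Checks that failed or disagreed:**
- The wrist camera put the studs about 5 mm to +y of my first hopper fit. A closer look in the top picture agreed with the wrist, so I used that and it fitted the grips.
- The viewer's 16-picture limit stopped me from viewing the final wrist picture, so the last checks are numeric only.

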